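# Key the drive hubs of a pipe-groover

### The job

Pull the top drawer of the parts cabinet out to its stop, take out each of the headed taper keys standing in its rack (three or four of them; leave the plain headless bar) and stand each in the slot of a different hub of the drive unit, its straight face to the shaft. Then drive every key tight with the hand tamper, not with the gripper, until its head sits down on the hub. Tidy up: stand the tamper upright on the round rubber pad, push the drawer fully shut, and leave the other things on the bench where they are.

Things in the scene. Friction and masses are not known exactly. Their poses are not given: they have to be found in the camera images.
- cabinet_drawer0 (a joint): top drawer of the grey two-drawer parts cabinet (208 deep x 280 wide x 194 mm high, front towards the robot, yaw varies by up to 0.12 rad); 0 = shut, 0.14 m = out at its stop; slides along the cabinet's -x, runs easily (about 1 N) and stays where left
- cabinet_drawer0_handle (a point): middle of the top drawer's level bar handle (round, 11 mm thick, 120 mm long, 35 mm in front of the drawer's face, 38 mm below the cabinet's top). x points into the cabinet, y to its left, z up. In the drawer (inside 238 mm wide) a wooden rack 28 mm high has four pockets in a row along y, 52 mm apart, 105 mm behind the bar; with the drawer out they stand clear of the cabinet
- key1_head (a point): centre of the head of gib key 1 (steel, 0.11 kg), standing in the rack, tip 22 mm deep. Head 18 (x) x 22 (y) x 22 mm (z); shank below it 40 mm long, 12 mm wide (y), tip 51 mm below this point; straight face flush with the head at x = -9 mm, tapered face leaning from x = 0 at the tip to +5.7 mm under the head (1 in 7); z up. Head's top 3 mm above the drawer's side walls
- key2_head (a point): centre of the head of gib key 2, same as key 1, in another pocket; one of the four keys may be absent
- key3_head (a point): centre of the head of gib key 3, same as key 1, in another pocket; one of the four keys may be absent
- key4_head (a point): centre of the head of gib key 4, same as key 1, in another pocket; one of the four keys may be absent
- bar: plain headless steel bar 10 x 50 x 12 mm lying in the drawer behind the rack: to be left in the drawer; origin at the middle of its underside
- drive: fixed drive unit: grey case 112 (x) x 310 (y) x 35 mm with four round steel hubs (68 mm across, tops flat, 85 mm above the bench) 70 mm apart along its y, and a motor lying behind (+x; up to 70 mm high); origin on the bench midway between the two middle hubs, under the hub axes, x away from the robot, z up; yaw varies by up to 0.17 rad. Each hub has one key slot on its +x side; a key goes in with its x, y, z axes along the drive's
- slot1 (a point): slot of the robot-rightmost (-y) hub: the point of the hub's top under the centre of the key's head when the key is home (head centre then 11 mm above it). Axes as drive. Slot open from above, 16 mm wide in y, 45 mm deep; at the top it runs from x = -9 mm (flat of the shaft, upright) to x = +4 mm (sprung jaw, leaning in by 1 in 7)
- slot2 (a point): the same point of the next hub's slot, counting to the robot's left (+y). In every slot a key whose head centre is 2 mm to +x of this point goes down freely to about 12 mm above home; from there it wedges and must be driven, with about 2 N rising to some 12 N, and it stays where driven
- slot3 (a point): the same point of the third hub's slot from the robot's right
- slot4 (a point): the same point of the robot-leftmost (+y) hub's slot
- tamper_grip (a point): hand tamper, standing on its face: steel disc 50 mm across and 26 mm high below, black round handle 26 mm across and 80 mm high above, 106 mm in all, 0.45 kg; this point is the middle of the handle, on the axis, 66 mm above the striking face (underside); z up
- pad_top (a point): centre of the top of the round black rubber pad, 110 mm across, 4 mm thick, fixed to the bench
- coupling: red pipe coupling, ring 86 mm across with two bolt lugs, 42 mm high; bystander, leave alone (origin at the centre of its underside)
- nipple: black pipe stub standing, 48 mm across, 100 mm high; bystander, leave alone (origin at the centre of its underside)
- jar: jar with yellow lid, 64 mm across, 90 mm high; bystander, leave alone (origin at the centre of its underside)
- wrench: steel wrench lying; bystander, leave alone (origin at the centre of its underside)
- tape_measure: yellow tape measure 60 x 35 x 55 mm; bystander, leave alone (origin at the centre of its underside)
- tee: red pipe tee lying, 120 mm long, 50 mm high; bystander, leave alone (origin at the centre of its underside)
- tin: open tin, 72 mm across, 85 mm high; bystander, leave alone (origin at the centre of its underside)
Not all that is in view belongs to the job. What is shaped like the part that bears tamper_grip but purple or turquoise is not meant.

How it is judged:
By the outcome, as a careful person would: the job done as asked, in the order asked, and still so for the second after the job is handed in, with the robot touching nothing.
Of key1, key2, key3, key4 only 3 to 4 are there at a start; the rules pass over those that are not, and their reading is None.
At some moment in a run one of tamper may be knocked a few centimetres aside while the robot is not near it.
It also fails if it takes over 210 s, if anything falls off the work surface, if the arm or the gripper's body presses on something with over 40 N, if the wrist force passes 120 N, or if a joint passes its speed limit or range.

### The arm

A 7-joint arm with a two-finger parallel gripper is mounted at the origin on the work surface. World frame = base frame: x ahead of the robot, y to its left, z up, the work surface at z = 0. Lengths are in m, angles in degrees, forces in N, time in s.
With the tool pointing down it reaches from about 0.425 to 0.8 m from the base axis. Payload 8.3 kg.
Tool frame: the origin (TCP) lies at the centre of the arm's flange, where the gripper is bolted on; the fingertips stand 173 mm ahead of it and the grasp point (between the pads) lies 155 mm ahead of it; z points along the fingers, y is the line along which they close (so a half turn about z gives the same grasp; the last joint's range is limited). The gripper opens to 85 mm and grips with 20 to 120 N. Pads are 22 mm wide; open, the fingers measure 114 mm over their backs; the gripper's body (76 mm by 85 mm) begins 54 mm behind the grasp point. The pads swing forward as they close: fully open they stand 13 mm farther back than shut.
Start: joints at [60.338, 21.967, 0.94, 78.501, -0.361, 79.538, -2.664], TCP at [0.275, -0.561, 0.405] pointing down, gripper open.
Joint ranges: [-169.22, 169.22], [-14.56, 117.87], [-87.37, 89.26], [10.42, 133.3], [-82.24, 262.24], [0.94, 117.77], [-172.7, 172.7]. Speed limits (degrees/s): [136.94, 136.94, 172.46, 172.46, 180, 180, 180].

### API

Orientations are given as [roll, pitch, yaw] about the fixed x, y, z axes, in that order (R = Rz(yaw) Ry(pitch) Rx(roll)).
In Python, from rig import manip gives the robot as it stands. Calls block until the motion is done:
- manip.movep(position, orientation): joint-space move of the TCP to a pose.
- manip.move_linear(position, orientation=None, rate=0.15, force_limit=None): straight line of the TCP; orientation=None keeps the orientation; rate is the mean speed in m/s. With force_limit (N) it stops when the force on the tool has changed by that much, and returns True; else False.
- manip.set_joints(angles): joint-space move.
- manip.open() and manip.gripper_close(): open the fingers fully, or close them until they stop; the grip force is fixed at half the most.
- manip.sleep(seconds).
- manip.inverse_kinematics(position, orientation): joint angles nearest the present ones, or None.
- manip.capture(name): name is "scene" or "top" or "wrist"; returns a dict with "pixels" (384x512x3 uint8, red, green, blue), "depth" (384x512 float32, m along the optical axis (not along the pixel's ray), 0 where there is no reading), "vertical_fov" (degrees; the focal length in pixels is half the picture's height over the tangent of half this angle, whatever the lens; pixels are square), "cx", "cy" (the principal point, pixels), "R" (3x3) and "t" (3): a world point X has camera coordinates R X + t. Camera axes: x right, y down, z forward; pixel columns grow to the right and rows downward; lengths in m; the calibration is good to about 2 mm. The wrist camera is an equidistant fisheye: a pixel r from the principal point sees the ray r / f radians off the axis. A picture is of the moment at which its call begins.
A pose or a line that the arm cannot do raises manip.MotionError and nothing moves.
- manip.close_job(): hands the job in; it is judged then, once.
Readings, each from a call of its own:
- manip.read_time_s(): time.
- manip.read_joints(): joint angles.
- manip.read_dq(): joint speeds.
- manip.read_joint_efforts(): joint torques, N m.
- manip.read_tool_pos(): TCP position.
- manip.read_tool_rot(): TCP orientation.
- manip.read_wrist_force(): force on the tool from outside, world axes, zero at the start.
- manip.read_ft_torque(): the same for the moment, N m.
- manip.read_width(): finger opening in m.
- manip.read_gripper_force(): force on a finger pad.
Only numpy, scipy, OpenCV 4.12 (cv2) and the standard library are available. Lean on these libraries where they do the work, as an engineer would, in place of code of your own. Each camera call takes 0.05 s, during which the arm holds its last target. There are 200 camera calls.

## Working session

There is one attempt and no reset: what is moved stays moved. The work goes in short steps, each a Python script; the robot and the scene stay as the last script left them, time stands still between calls to the robot, and variables do not carry over. Pictures are saved under pics/ and viewed, at most 18 in all, crops included, and the job is handed in when it is done.

```bash
mkdir -p pics; ls; python3 - <<'E'
from rig import manip
import cv2,numpy as np,pickle
for n in ("scene","top"):
    c=manip.capture(n); pickle.dump(c,open(f"pics/{n}0.pkl","wb"))
    cv2.imwrite(f"pics/{n}0.png",cv2.resize(c["pixels"][:,:,::-1],(800,600),interpolation=cv2.INTER_CUBIC))
    print(n,c["vertical_fov"],c["cx"],c["cy"],np.round(-c["R"].T@c["t"],3),np.round(c["R"],3).tolist(), (c["depth"]>0).mean())
print(manip.read_time_s(),manip.read_tool_rot(),manip.read_width())
E
```

```text
pics
scene 52.63801865042868 256.2065873222064 186.69815192355128 [ 1.308 -0.157  1.066] [[0.178, 0.984, 0.001], [0.743, -0.134, -0.656], [-0.646, 0.118, -0.754]] 0.996002197265625
top 45.102221512218804 259.42488200150996 190.10596647648526 [ 0.249 -0.019  1.909] [[0.014, -1.0, -0.006], [-0.99, -0.013, -0.14], [0.14, 0.008, -0.99]] 0.9959767659505209
0.1 [-1.79896976e+02 -1.23816261e-03  2.60612480e+01] 0.08520511945994817
```

View pics/scene0.png

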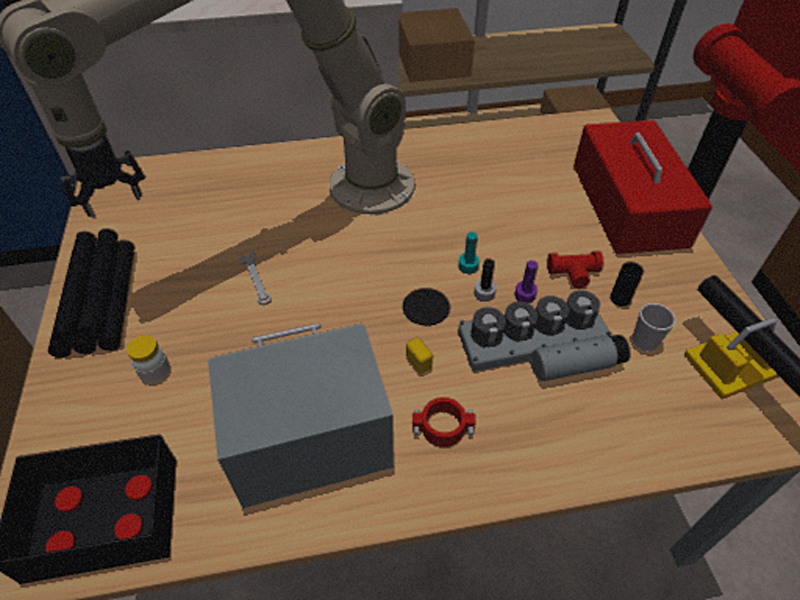

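View pics/top0.png

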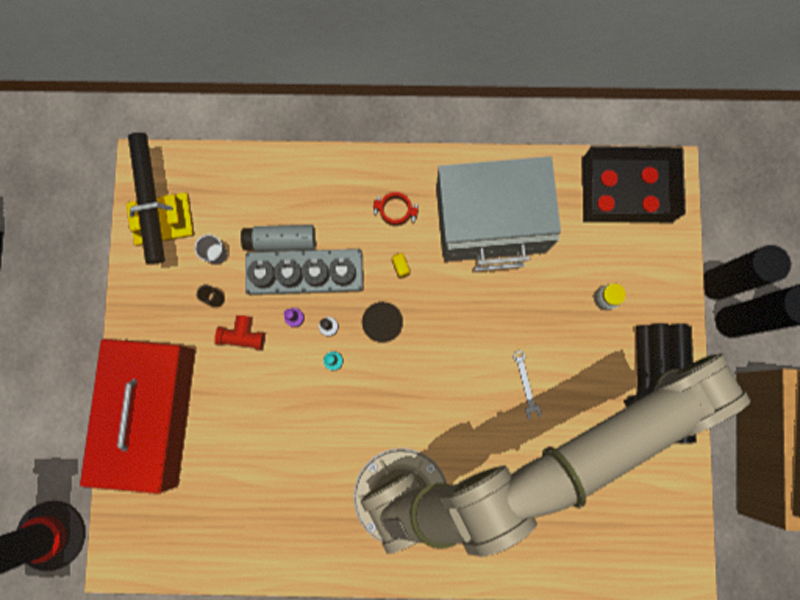

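The scene view shows the cabinet centre-left, with its handle at (287,334). The drive hubs run along (488–583, 320–305). The real tamper (black with a steel disc) is at (486,280), between the turquoise and purple decoys, and the pad is at (427,306). In the top view the handle is at (500,264), the hubs at (262..343, 272), the tamper at (328,326) and the pad at (382,322).

```bash
cat > h.py <<'E'
import numpy as np,cv2,pickle
from rig import manip
def cloud(c):
    H,W=c["depth"].shape; f=H/2/np.tan(np.radians(c["vertical_fov"]/2))
    v,u=np.mgrid[:H,:W]; d=c["depth"]
    P=np.stack([(u-c["cx"])/f*d,(v-c["cy"])/f*d,d],-1)
    return (P-c["t"])@c["R"]
def comps(m,amin=8):
    n,l,s,ce=cv2.connectedComponentsWithStats(m.astype(np.uint8))
    return [(l==i) for i in range(1,n) if s[i,4]>=amin]
E
python3 - <<'E'
from h import *
for n in ("scene","top"):
    c=pickle.load(open(f"pics/{n}0.pkl","rb")); P=cloud(c); X,Y,Z=P[...,0],P[...,1],P[...,2]
    hsv=cv2.cvtColor(c["pixels"],cv2.COLOR_RGB2HSV)
    table=(abs(Z)<.02)&(X>.3)&(X<.6)&(abs(Y)<.3); print(n,"table z",np.median(Z[table]))
    ok=(X>.25)&(X<1.0)&(abs(Y)<.6)
    cab=ok&(Z>.18)&(Z<.21)&(X>.5)&(Y<.1)
    m=max(comps(cab),key=lambda m:m.sum()); r=cv2.minAreaRect(P[m][:,:2].astype(np.float32)); print("cab",r,np.median(Z[m]),cv2.boxPoints(r).round(3).tolist())
    cc=np.array(r[0])
    hd=ok&(Z>.14)&(Z<.175)&(X>.4)&(X<cc[0]-.1)&(Y<.1)&(Y>-.5)
    for m in comps(hd): print("handle?",m.sum(),P[m].mean(0).round(4),P[m].min(0).round(3),P[m].max(0).round(3))
    hub=ok&(Z>.076)&(Z<.1)&(Y>.0)
    for m in comps(hub,25): 
        q=P[m]; (a,b),rad=cv2.minEnclosingCircle(q[:,:2].astype(np.float32)); print("z.085",m.sum(),q.mean(0).round(4),"circ",round(a,4),round(b,4),round(rad,4))
    case=ok&(Z>.028)&(Z<.042)&(Y>0)
    for m in comps(case,100): print("case",m.sum(),cv2.minAreaRect(P[m][:,:2].astype(np.float32)))
    tall=ok&(Z>.098)&(Z<.12)&(Y>-.1)
    for m in comps(tall,5): print("tall",m.sum(),P[m].mean(0).round(4),np.median(c["pixels"][m],0))
    pad=ok&(hsv[...,2]<60)&(Z<.012)&(Y>-.2)&(Y<.3)
    for m in comps(pad,150): print("pad",m.sum(),P[m].mean(0).round(4),cv2.minEnclosingCircle(P[m][:,:2].astype(np.float32)))
E
```

```text
scene table z 0.0019239531495427989
cab ((0.7299678921699524, -0.22925792634487152), (0.21061618626117706, 0.28043121099472046), 5.899988651275635) 0.19537078670958635 [[0.6110000014305115, -0.10100000351667404], [0.6399999856948853, -0.3799999952316284], [0.8489999771118164, -0.3580000102519989], [0.8199999928474426, -0.07900000363588333]]
handle? 177 [ 0.5944 -0.2446  0.1612] [ 0.583 -0.308  0.152] [ 0.613 -0.179  0.168]
z.085 158 [0.3375 0.562  0.0876] circ 0.3142 0.5784 0.0665
z.085 38 [0.3522 0.1817 0.0884] circ 0.3479 0.1831 0.0137
z.085 135 [0.5075 0.5024 0.0889] circ 0.5059 0.5027 0.0267
z.085 36 [0.443  0.1958 0.0873] circ 0.4379 0.1987 0.0129
z.085 36 [0.4647 0.2861 0.0882] circ 0.46 0.2889 0.0128
z.085 1153 [0.5715 0.2643 0.0851] circ 0.571 0.2674 0.1391
z.085 158 [0.6266 0.5089 0.0834] circ 0.6282 0.509 0.0376
z.085 52 [0.7118 0.5956 0.0824] circ 0.7146 0.5992 0.0214
case 225 ((0.42402589321136475, 0.422308087348938), (0.12518161535263062, 0.07730714231729507), 74.62236785888672)
case 1232 ((0.6259899735450745, 0.2705320417881012), (0.33490049839019775, 0.1600079834461212
[... 1348 characters left out ...]
 845 ((0.5820770263671875, 0.2654073238372803), (0.11701826006174088, 0.3071676790714264), 2.5354743003845215)
case 221 ((0.4195075035095215, 0.4317348897457123), (0.09957192093133926, 0.08025620132684708), 86.28286743164062)
tall 5 [0.5272 0.5012 0.1023] [56. 47. 42.]
tall 8 [0.5143 0.5196 0.101 ] [61.  53.5 48. ]
tall 11 [0.4904 0.495  0.1027] [70. 57. 49.]
tall 34 [0.4583 0.2879 0.1048] [129.5  69.  157. ]
tall 31 [0.4363 0.1976 0.1052] [60. 58. 51.]
tall 8 [0.3603 0.5478 0.105 ] [68.  28.5 15. ]
tall 30 [0.3444 0.1821 0.1059] [ 48.5 171.5 164.5]
tall 48 [0.3004 0.5522 0.1094] [68.  28.5 16. ]
pad 444 [0.4524 0.057  0.0029] ((0.45279237627983093, 0.05689936503767967), 0.05093400552868843)
```

```bash
cat >> h.py <<'E'
def wcloud(c):
    H,W=c["depth"].shape; f=H/2/np.tan(np.radians(c["vertical_fov"]/2))
    v,u=np.mgrid[:H,:W]; x=(u-c["cx"]);y=(v-c["cy"]); r=np.hypot(x,y)+1e-9; th=r/f
    D=np.stack([np.sin(th)*x/r,np.sin(th)*y/r,np.cos(th)],-1)
    return (D/np.maximum(D[...,2:],.05)*c["depth"][...,None]-c["t"])@c["R"], D@c["R"], -c["R"].T@c["t"]
def snap(name,png,k=1.5):
    c=manip.capture(name); pickle.dump(c,open(f"pics/{png}.pkl","wb"))
    cv2.imwrite(f"pics/{png}.png",cv2.resize(c["pixels"][:,:,::-1],None,fx=k,fy=k,interpolation=cv2.INTER_CUBIC)); return c
YC=5.8; cx_=np.array([np.cos(np.radians(YC)),np.sin(np.radians(YC))]); cy_=np.array([-cx_[1],cx_[0]])
BAR=np.array([.592,-.2446])
E
python3 - <<'E'
from h import *
manip.gripper_close()
p=BAR+.02*cx_
manip.movep([*p,.42],[180,0,YC])
print(manip.read_joints(),manip.read_tool_pos(),manip.read_time_s())
c=snap("wrist","w1")
P,D,o=wcloud(c); print(o,c["vertical_fov"],c["R"].round(2).tolist())
m=(P[...,2]>.145)&(P[...,2]<.175)&(P[...,0]>.56)&(P[...,0]<.625)&(abs(P[...,1]+.245)<.07)
q=P[m]; a=(q[:,:2]-BAR)@cx_; b=(q[:,:2]-BAR)@cy_
print(m.sum(),np.percentile(a,[5,25,50,75,95]),b.min(),b.max(),np.median(q[:,2]),np.percentile(q[:,2],95))
t=(P[...,2]>.185)&(P[...,2]<.205)&(abs(P[...,0]-.7)<.12)&(abs(P[...,1]+.24)<.08)
q=P[t];a=(q[:,:2]-BAR)@cx_; print("top edge",np.percentile(a,[0,.5,2]))
E
```

```text
[ 24.94226489  26.3439125   -9.02196017  70.58496297   4.07490159
  83.38008631 -67.9471616 ] [ 0.61125039 -0.24419096  0.41994446] 2.5667
[ 0.69128817 -0.23664182  0.3889977 ] 65.70646984690485 [[0.1, -1.0, 0.0], [-0.94, -0.09, 0.31], [-0.31, -0.03, -0.95]]
2303 [-0.00397051 -0.00080411  0.00235639  0.00453962  0.02154509] -0.06508579525669617 0.06488764044793545 0.15990042930716908 0.1616805003136444
top edge [0.04860084 0.04948172 0.05142385]
```

View pics/w1.png

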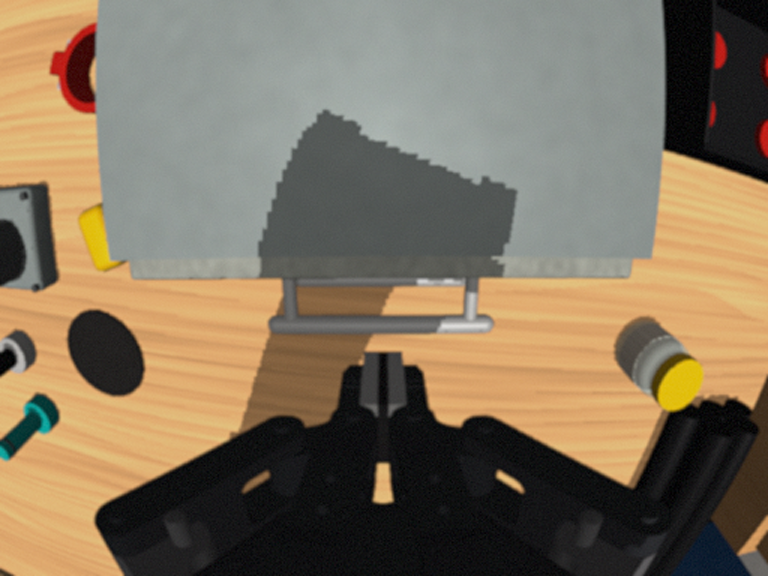

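The wrist view shows the bar at (382,325), the drawer face strip at y≈268 and the closed fingers at (382,360). The bar sits about 1.5 mm further in than estimated, so I'll hook it there.

```bash
cat >> h.py <<'E'
BAR=BAR+.0015*cx_
E
python3 - <<'E'
from h import *
p=BAR+.0203*cx_
manip.move_linear([*p,.38],[180,0,YC])
print(manip.move_linear([*p,.318],rate=.06,force_limit=8),manip.read_tool_pos(),manip.read_wrist_force())
q=p-.165*cx_
print(manip.move_linear([*q,.318],rate=.08,force_limit=12),manip.read_tool_pos(),manip.read_wrist_force())
t=np.array(manip.read_tool_pos()); print("travel",(t[:2]-p)@cx_)
manip.move_linear([*(t[:2]+.006*cx_),t[2]],rate=.05)
manip.move_linear([*(t[:2]+.006*cx_),.40]); manip.open()
k=t[:2]+.1*cx_
manip.movep([*k,.44],[180,0,YC])
c=snap("wrist","w2"); c2=snap("top","t2"); print(manip.read_time_s())
E
```

```text
False [ 0.61385107 -0.24245025  0.31859368] [1.12615423 0.21073901 0.55587053]
True [ 0.46769432 -0.25710744  0.31843259] [ 4.19953964 -0.07533701  1.08131983]
travel -0.1467332797789164
8.1833
```

View pics/w2.png

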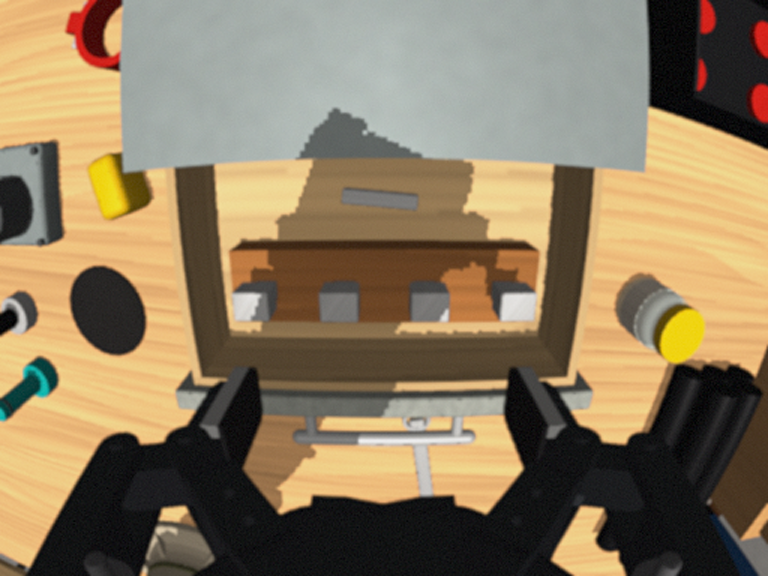

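The drawer is out. Four key heads stand at (252,302), (338,302), (430,302) and (515,302), and the headless bar lies at (380,198). Next I'll locate the heads and the hubs.

```bash
python3 - <<'E'
from h import *
t=np.array([.46769,-.25711]); K=t+.0885*cx_
c=pickle.load(open("pics/w2.pkl","rb")); P,D,o=wcloud(c)
rel=P[...,:2]-K; a=rel@cx_; b=rel@cy_
m0=(abs(a)<.03)&(abs(b)<.115)
print(np.histogram(P[...,2][m0],bins=np.arange(.08,.2,.01)))
m=m0&(P[...,2]>.152-.003)&(P[...,2]<.19)
z=np.percentile(P[...,2][m0],[80,90,97]); print(z)
for zl in (.16,):
  top=np.median(P[...,2][m0&(P[...,2]>np.percentile(P[...,2][m0],85)-.004)])
  m=m0&(abs(P[...,2]-top)<.004)
  for q in comps(m,20):
    x=P[q]; r=cv2.minAreaRect(np.stack([a[q],b[q]],1).astype(np.float32)); print(q.sum(),top,"cab rel",np.round(r[0],4),np.round(r[1],4),round(r[2],1), x.mean(0).round(4))
c=pickle.load(open("pics/t2.pkl","rb")); P=cloud(c); rel=P[...,:2]-K; a=rel@cx_; b=rel@cy_
m=(abs(a)<.025)&(abs(b)<.115)&(P[...,2]>top-.006)&(P[...,2]<top+.01)
for q in comps(m,5): print("top",q.sum(),a[q].mean().round(4),b[q].mean().round(4),P[q][:,2].mean())
E
```

```text
(array([   0,    0, 1133,  392,  526, 7273,    0,  245,  411, 2029,    0]), array([0.08, 0.09, 0.1 , 0.11, 0.12, 0.13, 0.14, 0.15, 0.16, 0.17, 0.18,
       0.19]))
[0.35406973 0.36006193 0.36795016]
977 0.3592496269432568 cab rel [0.0168 0.0596] [0.0243 0.0143] 33.6 [ 0.5702 -0.185   0.3592]
975 0.3592496269432568 cab rel [ 0.0187 -0.06  ] [0.014  0.0215] 51.3 [ 0.5829 -0.3072  0.3592]
904 0.3592496269432568 cab rel [0.0265 0.0271] [0.0092 0.0213] 38.7 [ 0.5796 -0.2196  0.359 ]
892 0.3592496269432568 cab rel [ 0.0251 -0.0263] [0.0097 0.0188] 0.0 [ 0.5849 -0.2715  0.3589]
1089 0.3592496269432568 cab rel [ 0.0253 -0.0003] [0.0229 0.0092] 89.6 [ 0.5783 -0.2459  0.3579]
top 8 0.0121 0.0692 0.3620618811246041
```

```bash
python3 - <<'E'
from h import *
# look at drive from above
manip.movep([.50,.268,.42],[180,0,2.5])
c=snap("wrist","w3"); print(manip.read_time_s(),manip.read_joints())
P,D,o=wcloud(c)
m=(abs(P[...,2]-.086)<.006)&(abs(P[...,0]-.572)<.05)&(abs(P[...,1]-.266)<.16)
for q in comps(m,100):
    x=P[q]; r=cv2.minEnclosingCircle(x[:,:2].astype(np.float32)); print(q.sum(),x.mean(0).round(4),np.round(r[0],4),r[1])
E
```

```text
10.1167 [  -5.66443993   17.276701    -32.31440822   85.24317805    9.29899392
   80.16933643 -126.03983045]
2994 [0.5669 0.301  0.0843] [0.5688 0.3011] 0.034991249442100525
3006 [0.5701 0.2316 0.0843] [0.5717 0.2321] 0.03525615483522415
2726 [0.5637 0.3698 0.0843] [0.5656 0.3707] 0.03530457615852356
2739 [0.5735 0.1626 0.0842] [0.5752 0.1614] 0.03495620936155319
```

View pics/w3.png

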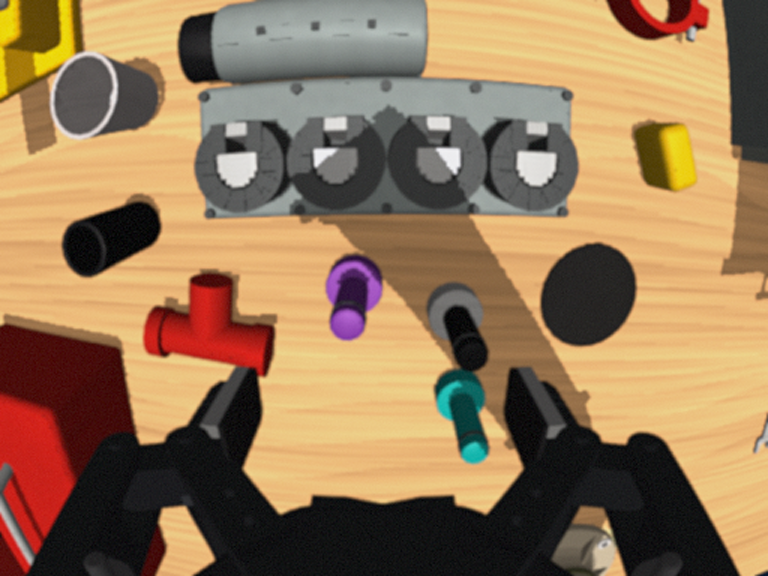

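The wrist view shows the four hubs at (237,165), (336,162), (438,162) and (537,165). The dark slot openings are just above the shafts at y≈140. The tamper is at (462,330).

```bash
python3 - <<'E'
from h import *
t=np.array([.46769,-.25711]); K=t+.0885*cx_
c=pickle.load(open("pics/w2.pkl","rb")); P,D,o=wcloud(c)
rel=P[...,:2]-K; a=rel@cx_; b=rel@cy_
m=(abs(a)<.03)&(abs(b)<.1)&(P[...,2]>.165)&(P[...,2]<.19)
for q in comps(m,20):
    r=cv2.minAreaRect(np.stack([a[q],b[q]],1).astype(np.float32)); print(q.sum(),"cab rel",np.round(r[0],4),np.round(r[1],4),round(r[2],1), P[q].mean(0).round(4),"mid",[(v.min()+v.max())/2 for v in(a[q],b[q])],np.median(P[q][:,2]))
# drawer walls inner
w=(abs(a+.0)<.02)&(abs(b)<.15)&(P[...,2]>.15)&(P[...,2]<.2)&(abs(b)>.1)
print("walls",[ (b[w&(b*s>0)].min(),b[w&(b*s>0)].max(),np.median(P[...,2][w&(b*s>0)])) for s in (-1,1)])
c=pickle.load(open("pics/w3.pkl","rb")); P,D,o=wcloud(c); print(o)
y=np.radians(2.63); dx=np.array([np.cos(y),np.sin(y)]);dy=np.array([-dx[1],dx[0]]); DC=np.array([.5703,.2663])
zt=.0848; R=o+D*((zt-o[2])/D[...,2])[...,None]
ra=(R[...,:2]-DC)@dx; rb=(R[...,:2]-DC)@dy
for i in range(4):
    h=(i-1.5)*.07
    m=(np.hypot(ra,rb-h)<.03)&(P[...,2]<.079)&(ra>0)
    for q in comps(m,30):
        A=ra[q];B=rb[q]-h
        k=abs(B-np.median(B))<.004; k2=abs(A-np.median(A))<.003
        print(i+1,q.sum(),"x",A[k].min().round(4),A[k].max().round(4),"y",B[k2].min().round(4),B[k2].max().round(4),"minz",P[q][:,2].min().round(3))
E
```

```text
565 cab rel [ 0.002  -0.0786] [0.0218 0.0193] 88.1 [ 0.5668 -0.325   0.1736] mid [np.float64(0.0019412854177518822), np.float64(-0.07852878084201145)] 0.1743991313324819
564 cab rel [0.0025 0.077 ] [0.0222 0.0184] 89.7 [ 0.5513 -0.1723  0.1737] mid [np.float64(0.002472934802187269), np.float64(0.07699010640518102)] 0.17446543574457218
552 cab rel [0.0022 0.0253] [0.0169 0.0214] 0.2 [ 0.5567 -0.223   0.1737] mid [np.float64(0.002256427731990018), np.float64(0.025239680391100694)] 0.17445399608795945
568 cab rel [ 0.0023 -0.0265] [0.0169 0.0224] 0.9 [ 0.5619 -0.2738  0.1737] mid [np.float64(0.0023343091808038317), np.float64(-0.02658872510165986)] 0.17437196870260133
walls [(np.float64(-0.12661442468770592), np.float64(-0.11851248306493539), np.float64(0.16772875782522742)), (np.float64(0.11701653485464797), np.float64(0.12484740129408313), np.float64(0.16770437950651199))]
[0.58125054 0.26954085 0.38900115]
1 135 x 0.0084 0.0201 y -0.0048 0.0078 minz 0.038
2 171 x 0.0083 0.0197 y -0.007 0.0073 minz 0.036
3 179 x 0.0085 0.02 y -0.0073 0.007 minz 0.036
4 143 x 0.0076 0.0196 y -0.0081 0.0054 minz 0.037
```

```bash
cat >> h.py <<'E'
K=np.array([.46769,-.25711])+.0885*cx_
YD=2.63; dx=np.array([np.cos(np.radians(YD)),np.sin(np.radians(YD))]);dy=np.array([-dx[1],dx[0]]); DC=np.array([.5703,.2663])
def keys(c,zlo=.165,zhi=.19):
    P,D,o=wcloud(c); rel=P[...,:2]-K; a=rel@cx_; b=rel@cy_
    m=(abs(a)<.03)&(abs(b)<.1)&(P[...,2]>zlo)&(P[...,2]<zhi)
    for q in comps(m,60): print("key",q.sum(),"mid",np.round([(np.percentile(v,1)+np.percentile(v,99))/2 for v in(a[q],b[q])],4),np.round(np.ptp(a[q]),4),np.round(np.ptp(b[q]),4),np.median(P[q][:,2]).round(4))
def slots(c,zt=.0848):
    P,D,o=wcloud(c); R=o+D*((zt-o[2])/D[...,2])[...,None]
    ra=(R[...,:2]-DC)@dx; rb=(R[...,:2]-DC)@dy
    for i in range(4):
        h=(i-1.5)*.07; m=(np.hypot(ra,rb-h)<.03)&(P[...,2]<.079)&(ra>0)
        for q in comps(m,30):
            A=ra[q];B=rb[q]-h; k=abs(B-np.median(B))<.004; k2=abs(A-np.median(A))<.003
            print("slot",i+1,q.sum(),"x",A[k].min().round(4),A[k].max().round(4),"y",B[k2].min().round(4),B[k2].max().round(4))
        m=(np.hypot(ra,rb-h)<.04)&(abs(P[...,2]-zt)<.006); q=P[m][:,:2]-DC
        if m.sum()>100: r=cv2.minEnclosingCircle(np.stack([q@dx,q@dy-h],1).astype(np.float32)); print("   hub",np.round(r[0],4),round(r[1],4))
E
python3 - <<'E'
from h import *
manip.movep([*(DC-.07*dy),.40],[180,0,90+YD]); c=snap("wrist","w4"); slots(c)
manip.movep([*(K-.06*cy_),.44],[180,0,90+YC]); c=snap("wrist","w5"); keys(c)
print(manip.read_joints(),manip.read_time_s())
E
```

```text
slot 1 140 x 0.0079 0.0193 y -0.0049 0.0074
   hub [-0.0009  0.0029] 0.0369
slot 2 192 x 0.0084 0.0191 y -0.0067 0.008
   hub [ 0.0012 -0.0005] 0.0407
slot 3 199 x 0.0082 0.0195 y -0.0072 0.0073
   hub [0.0012 0.0002] 0.0404
slot 4 98 x 0.0083 0.0196 y -0.0077 -0.0002
   hub [-0.0025 -0.0091] 0.0333
key 644 mid [0.0015 0.077 ] 0.0179 0.0224 0.1746
key 638 mid [0.0016 0.0251] 0.018 0.0215 0.1747
key 621 mid [ 0.0014 -0.0265] 0.0178 0.0219 0.1747
key 534 mid [ 0.0016 -0.0781] 0.0174 0.0211 0.1746
[ 51.73894957  28.22299971 -40.14312951  70.70286125  17.74004995
  87.12289495  20.16719688] 13.5167
```

```bash
cat >> h.py <<'E'
KB=[.0774,.0254,-.0266,-.0786]; ZG=.319; KA=.0018
def pick(i):
    p=K+KA*cx_+KB[i]*cy_
    manip.movep([*p,.40],[180,0,90+YC]); manip.move_linear([*p,ZG],rate=.12)
    manip.gripper_close(); print("pick",i,manip.read_width(),np.round(manip.read_wrist_force(),1))
    manip.move_linear([*p,.42],rate=.2)
E
python3 - <<'E'
from h import *
pick(0)
c=snap("wrist","w6"); print(manip.read_width(),manip.read_tool_pos(),manip.read_tool_rot(),manip.read_time_s())
P,D,o=wcloud(c); t=np.array(manip.read_tool_pos()); rel=P[...,:2]-t[:2]; a=rel@cx_; b=rel@cy_
m=(abs(a)<.02)&(abs(b)<.02)&(P[...,2]>.25)&(P[...,2]<.30)
print(m.sum()); 
for q in comps(m,30): print(q.sum(),np.percentile(a[q],[2,98]),np.percentile(b[q],[2,98]),np.percentile(P[q][:,2],[5,50,95]),np.median(c["pixels"][q],0))
E
```

```text
pick 0 0.036307699473017964 [-1.8  7.1 94.8]
0.01686712811069379 [ 0.54933154 -0.1715528   0.41766888] [-1.79839840e+02 -7.02090554e-02  9.57603157e+01] 16.3167
4792
4790 [-0.01912019  0.01910707] [-0.00882819  0.01298464] [0.25289318 0.27252701 0.29746069] [40. 36. 33.]
```

View pics/w6.png

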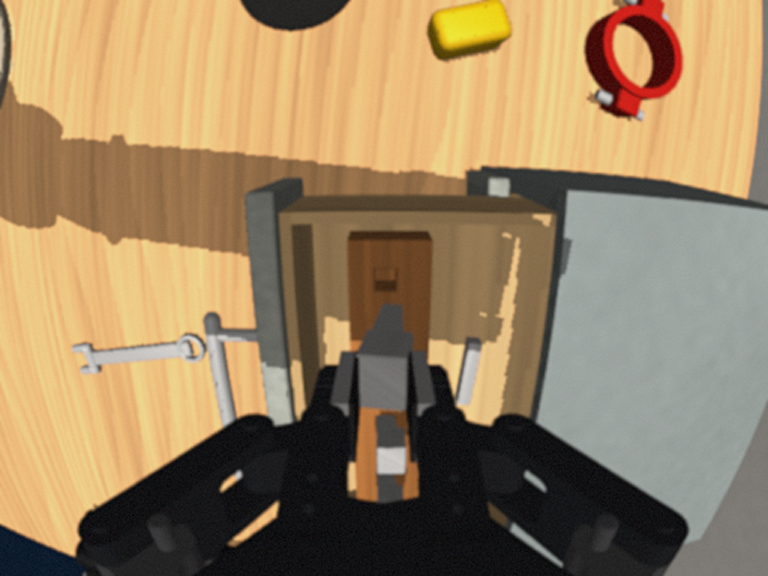

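The key is held at (383,378) with its shank pointing down, and its pocket at (385,280) is empty. The close showed a 95 N reading, so I'll check the height of the head in the hand before going on.

```bash
python3 - <<'E'
from h import *
c=pickle.load(open("pics/w6.pkl","rb")); P,D,o=wcloud(c); t=np.array(manip.read_tool_pos());print(t, manip.read_wrist_force(),manip.read_width(),manip.read_gripper_force())
for v in range(196,290,4):
    p=P[v,256]; r=p[:2]-t[:2]; print(v,np.round([r@cx_,r@cy_,p[2]],4),c["pixels"][v,256])
for u in range(236,278,3): p=P[252,u]; r=p[:2]-t[:2]; print(u,np.round([r@cx_,r@cy_,p[2]],4),c["pixels"][252,u])
c=pickle.load(open("pics/w5.pkl","rb")); P,D,o=wcloud(c); rel=P[...,:2]-K; a=rel@cx_; b=rel@cy_
m=(abs(b-0)<.012)&(abs(a)<.15)
for lo in np.arange(-.12,.1,.01):
    q=m&(a>lo)&(a<lo+.01); 
    if q.sum(): print(round(lo,3),q.sum(),np.percentile(P[...,2][q],[10,50,90]).round(4))
E
```

```text
[ 0.54933154 -0.1715528   0.41766888] [ 0.14493893  1.12427944 -1.53313112] 0.01686712811069379 58.34508662112057
196 [ 0.0002 -0.009   0.1339] [103  64  37]
200 [ 0.0002 -0.0126  0.1346] [102  64  35]
204 [0.     0.0066 0.1947] [71 69 68]
208 [0.     0.0068 0.2025] [69 64 68]
212 [-0.      0.0076  0.2114] [70 69 67]
216 [-0.      0.0071  0.2169] [71 71 69]
220 [-1.000e-04  1.140e-02  2.326e-01] [71 67 68]
224 [-1.00e-04  1.19e-02  2.39e-01] [67 67 66]
228 [-1.000e-04  1.170e-02  2.438e-01] [67 66 67]
232 [-1.000e-04  1.160e-02  2.482e-01] [68 68 66]
236 [-1.000e-04  1.200e-02  2.536e-01] [69 71 68]
240 [-1.000e-04  1.030e-02  2.547e-01] [113 113 110]
244 [-1.000e-04  8.000e-03  2.547e-01] [114 113 112]
248 [-1.000e-04  5.600e-03  2.546e-01] [118 117 113]
252 [-1.000e-04  3.000e-03  2.542e-01] [120 119 117]
256 [-1.000e-04  6.000e-04  2.542e-01] [114 113 110]
260 [-1.000e-04 -2.200e-03  2.537e-01] [116 115 113]
264 [-1.000e-04 -4.700e-03  2.537e-01] [115 114 111]
268 [-1.000e-04 -6.800e-03  2.544e-01] [118 116 114]
272 [-1.000e-04 -9.200e-03  2.546e-01] [134 110  93]
276 [ 0.0003 -0.
[... 645 characters left out ...]
 109 107]
272 [0.0075 0.0088 0.2642] [33 30 30]
275 [0.0087 0.0102 0.2667] [23 20 20]
-0.11 252 [0.1588 0.1605 0.1617]
-0.1 71 [0.1551 0.1576 0.1601]
-0.07 328 [0.1804 0.1812 0.1822]
-0.06 440 [0.1714 0.1793 0.1817]
-0.05 579 [0.1065 0.1315 0.1708]
-0.04 221 [0.1059 0.1068 0.1077]
-0.03 193 [0.1063 0.1342 0.1355]
-0.02 280 [0.134  0.1349 0.1358]
-0.01 277 [0.1339 0.1349 0.1358]
-0.0 277 [0.1339 0.1349 0.1358]
0.01 275 [0.134  0.1349 0.1357]
0.02 193 [0.1078 0.1347 0.1357]
0.03 226 [0.106  0.1069 0.1078]
0.04 252 [0.106  0.107  0.1085]
0.05 264 [0.1124 0.1187 0.1197]
0.06 166 [0.1063 0.1071 0.1082]
0.07 215 [0.1061 0.107  0.108 ]
0.08 547 [0.1065 0.1868 0.1944]
0.09 555 [0.1066 0.1935 0.1948]
```

```bash
cat >> h.py <<'E'
SX=.0187
def place(s,hc,oy=0.,ox=0.):   # hc: head centre ahead of flange
    p=DC+(SX+ox)*dx+((s-2.5)*.07+oy)*dy
    manip.movep([*p,.36],[180,0,90+YD])
    z=.107+hc
    manip.move_linear([*p,z+.022],rate=.2)
    hit=manip.move_linear([*p,z],rate=.06,force_limit=6)
    print("place",s,hit,np.round(manip.read_tool_pos(),4),"target z",z,np.round(manip.read_wrist_force(),1)); return hit
E
python3 - <<'E'
from h import *
c=pickle.load(open("pics/w5.pkl","rb")); P,D,o=wcloud(c); rel=P[...,:2]-K; a=rel@cx_; b=rel@cy_
m=(abs(b-.02)<.06)&(P[...,2]>.178)&(P[...,2]<.186)&(a<-.02)
print("front wall",np.percentile(a[m],[1,50,99]),np.median(P[...,2][m]))
print(place(1,.174,-.0009), manip.read_time_s())
E
```

```text
front wall [-0.06929813 -0.0613568  -0.0543697 ] 0.18112943736367162
place 1 True [0.5972 0.1607 0.3066] target z 0.28099999999999997 [2.8 2.7 5.5]
True 18.2417
```

```bash
python3 - <<'E'
from h import *
manip.sleep(.3); print(np.round(manip.read_wrist_force(),2),manip.read_tool_pos())
p=np.array(manip.read_tool_pos()); tgt=DC+SX*dx+((1-2.5)*.07-.0009)*dy; print(tgt)
print(manip.move_linear([*tgt,.281],rate=.03,force_limit=6),np.round(manip.read_tool_pos(),4),np.round(manip.read_wrist_force(),1))
c=snap("wrist","w7")
E
```

```text
[1.5  0.91 6.16] [0.59724473 0.16081811 0.30664691]
[0.59383963 0.16136962]
True [0.5974 0.1611 0.3067] [-0.8  0.1  5. ]
```

View pics/w7.png

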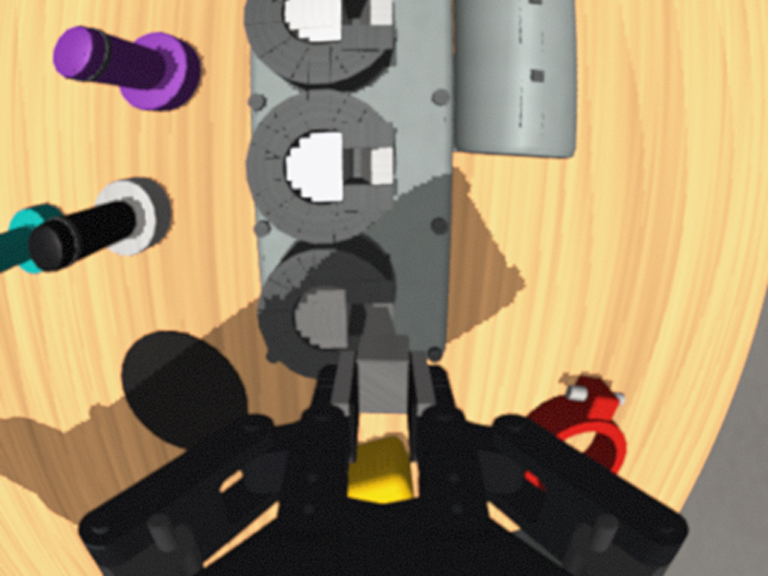

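The key is still upright in the hand at (383,378), but the tip is touching something about 8 mm above the hub top and the tool was pushed 3.4 mm in +x. I'll lift and read the height profile across a slot.

```bash
python3 - <<'E'
from h import *
p=manip.read_tool_pos(); manip.move_linear([p[0],p[1],.335],rate=.1)
c=snap("wrist","w8"); t=np.array(manip.read_tool_pos()); print(t,manip.read_tool_rot(),np.round(manip.read_wrist_force(),1))
P,D,o=wcloud(c); r=P[...,:2]-t[:2]
for v in range(200,280,5): q=P[v,256]; print(v,np.round([r[v,256]@dx,r[v,256]@dy,q[2]-t[2]],4),c["pixels"][v,256][0])
c=pickle.load(open("pics/w4.pkl","rb")); P,D,o=wcloud(c); a=(P[...,:2]-DC)@dx; b=(P[...,:2]-DC)@dy
for lo in np.arange(-.036,.04,.003):
    q=(abs(b+.035)<.005)&(a>lo)&(a<lo+.003)&(P[...,2]>.03)
    if q.sum(): print(round(lo,3),q.sum(),np.percentile(P[...,2][q],[10,50,90]).round(4),np.median(c["pixels"][q],0))
E
```

```text
[0.59739214 0.16053341 0.33460722] [ 1.79313882e+02 -1.70863541e-01  9.25527636e+01] [-0.8 -0.  -0.7]
200 [ 0.004  -0.0006 -0.2518] 127
205 [ 0.0035  0.0069 -0.2215] 79
210 [ 0.0033  0.0069 -0.2122] 75
215 [ 0.0031  0.0079 -0.2013] 74
220 [ 0.003   0.0073 -0.1949] 76
225 [ 0.0027  0.0124 -0.177 ] 70
230 [ 0.0026  0.0123 -0.1708] 72
235 [ 0.0025  0.0123 -0.1651] 71
240 [ 0.0024  0.012  -0.1601] 98
245 [ 0.0024  0.0095 -0.1595] 123
250 [ 0.0024  0.0068 -0.1593] 125
255 [ 0.0024  0.003  -0.1608] 129
260 [ 0.0024  0.0006 -0.1598] 123
265 [ 0.0024 -0.0026 -0.1601] 127
270 [ 0.0024 -0.0053 -0.1594] 125
275 [ 0.0024 -0.0098 -0.1613] 132
-0.036 19 [0.0834 0.0841 0.0853] [107. 108. 107.]
-0.033 30 [0.0835 0.0843 0.085 ] [96. 97. 96.]
-0.03 30 [0.0834 0.0842 0.0852] [95. 97. 96.]
-0.027 30 [0.0832 0.0843 0.0852] [95. 96. 96.]
-0.024 33 [0.0832 0.0841 0.0849] [96. 96. 95.]
-0.021 30 [0.0832 0.0845 0.0849] [92.  92.5 91.5]
-0.018 35 [0.0455 0.0758 0.0845] [90. 90. 91.]
-0.015 31 [0.0841 0.0848 0.0857] [221. 221. 225.]
-0.012 32 [0.0841 0.0848 0.0854] [219.  219.  222.5]
-0.009 42 [0.0842 0.0847 0.0856] [120.  118.5 117. ]
-0.006 31 [0.0837 0.0849 0.0858] [117. 116. 114.]
-0.003 32 [0.0837 0.0846 0.0859] [118. 116. 114.]
0.0 31 [0.0843 0.085  0.0857] [118. 117. 115.]
0.003 29 [0.084  0.0847 0.0854] [117. 115. 113.]
0.006 21 [0.0839 0.0849 0.0855] [114. 113. 111.]
0.009 14 [0.0378 0.0391 0.0398] [67.5 66.5 66.5]
0.012 19 [0.0374 0.0385 0.0392] [48. 49. 49.]
0.015 35 [0.0455 0.0555 0.0621] [61. 60. 59.]
0.018 41 [0.0668 0.0754 0.082 ] [63. 62. 60.]
0.021 30 [0.0832 0.084  0.0849] [108.5 108.  106. ]
0.024 33 [0.0827 0.0832 0.0836] [110. 109. 107.]
0.027 28 [0.0822 0.083  0.0836] [109.  109.  106.5]
0.033 8 [0.0336 0.035  0.0363] [93.  94.  92.5]
0.036 24 [0.0343 0.0346 0.0351] [85. 89. 87.]
0.039 24 [0.0341 0.0349 0.0356] [85. 90. 87.]
```

```bash
cat >> h.py <<'E'
def inhand(c,t,yaw):
    "head-top outline in tool terms (ex: closing axis, ey: across, z)"
    e=np.array([np.cos(np.radians(yaw)),np.sin(np.radians(yaw))]); f=np.array([-e[1],e[0]])
    P,D,o=wcloud(c); a=(P[...,:2]-t[:2])@e; b=(P[...,:2]-t[:2])@f; z=P[...,2]-t[2]
    seed=(abs(a)<.006)&(abs(b)<.006)&(z>-.185)&(z<-.135); zt=np.median(z[seed])
    m=(abs(a)<.02)&(abs(b)<.02)&(abs(z-zt)<.0035)&(c["pixels"].min(-1)>55); m=max(comps(m,20),key=lambda q:q.sum())
    A=np.percentile(a[m],[2,98]);B=np.percentile(b[m],[2,98]); print("inhand x",A.round(4),"y",B.round(4),"mid",A.mean().round(4),B.mean().round(4),"hc",round(.011-zt,4)); return A.mean(),B.mean(),.011-zt
E
python3 - <<'E'
from h import *
p=DC+SX*dx+(-1.5*.07)*dy
manip.movep([*p,.335],[180,0,90+YD]); print(p,manip.read_tool_pos(),manip.read_tool_rot(),manip.read_dq().round(2) if hasattr(manip.read_dq(),'round') else manip.read_dq())
manip.sleep(.4); print(manip.read_tool_pos(),manip.read_tool_rot())
t=manip.read_tool_pos(); inhand(snap("wrist","w9"),np.array(t),YD)
inhand(pickle.load(open("pics/w6.pkl","rb")),np.array([.54933,-.17155,.41767]),YC)
slots(pickle.load(open("pics/w9.pkl","rb")))
E
```

```text
[0.59379834 0.16226867] [0.59342821 0.16252873 0.3344159 ] [-1.79927763e+02  8.40327954e-03  9.26682492e+01] [ 0.1   0.    0.16 -0.37  0.08 -0.33  0.07]
[0.59383422 0.1622546  0.3349761 ] [1.79997711e+02 2.53321261e-04 9.26288403e+01]
inhand x [-0.0085  0.0076] y [-0.0093  0.0118] mid -0.0005 0.0013 hc 0.1718
inhand x [-0.0087  0.0074] y [-0.009  0.012] mid -0.0007 0.0015 hc 0.1741
slot 1 217 x 0.0082 0.0192 y -0.0038 0.007
   hub [-0.0006  0.0029] 0.0372
slot 2 319 x 0.0082 0.0192 y -0.0073 0.0075
   hub [-0.0001 -0.0002] 0.0405
slot 3 290 x 0.0083 0.0199 y -0.0078 0.0065
   hub [-0.0021 -0.0048] 0.0358
```

```bash
cat >> h.py <<'E'
SX=.0191
def place(s,hc,oy=-.0013,ox=0.,rate=.04):
    p=DC+(SX+ox)*dx+((s-2.5)*.07+oy)*dy
    e=.085+hc+.051
    manip.movep([*p,e+.02],[180,0,90+YD]); manip.sleep(.2)
    manip.move_linear([*p,e+.005],rate=.08); manip.sleep(.2)
    hit=manip.move_linear([*p,.109+hc],rate=rate,force_limit=6)
    z=manip.read_tool_pos()[2]-hc-.085
    print("place",s,hit,np.round(manip.read_tool_pos(),4),"head above home+11:",round(z,4),np.round(manip.read_wrist_force(),1),round(manip.read_time_s(),1)); return z
E
python3 - <<'E'
from h import *
place(1,.1718)
E
```

```text
place 1 True [0.5945 0.1612 0.3063] head above home+11: 0.0495 [-1.8  0.3  6.9] 21.4
```

```bash
cat >> h.py <<'E'
def search(s,hc,offs,oy0=-.0013):
    for ox,oy in offs:
        p=DC+(SX+ox)*dx+((s-2.5)*.07+oy0+oy)*dy; e=.085+hc+.051
        manip.move_linear([*p,e+.005],[180,0,90+YD],rate=.05); manip.sleep(.25)
        manip.move_linear([*p,.109+hc],rate=.04,force_limit=5)
        z=manip.read_tool_pos()[2]-hc-.085; print((ox,oy),round(z,4),np.round(manip.read_wrist_force(),1),np.round(manip.read_ft_torque(),2))
        if z<.04: return ox,oy
E
python3 - <<'E'
from h import *
print(search(1,.1718,[(.0025,0),(-.0025,0),(0,.0025),(0,-.0025),(.0025,.0025),(.0025,-.0025),(-.0025,.0025),(-.0025,-.0025)]),manip.read_time_s())
t=manip.read_tool_pos(); c=snap("wrist","w10"); inhand(c,np.array(t),YD)
im=c["pixels"][150:290,170:350,::-1]; cv2.imwrite("pics/w10c.png",cv2.resize(im,None,fx=4,fy=4,interpolation=cv2.INTER_CUBIC))
E
```

```text
(0.0025, 0) 0.0496 [-1.4 -1.3  7.8] [-0.22  0.35 -0.03]
(-0.0025, 0) 0.0235 [0.2 0.2 5.6] [-0.    0.11  0.02]
(-0.0025, 0) 23.7417
inhand x [-0.0087  0.0074] y [-0.0095  0.0118] mid -0.0007 0.0012 hc 0.1718
```

View pics/w10c.png

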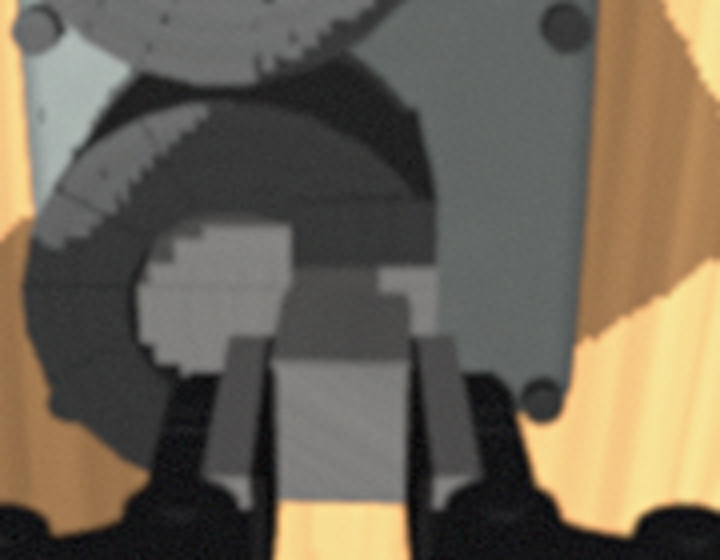

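The key has gone down into slot 1 to the wedge point and is upright. It went in 2.5 mm less in x than the wrist camera indicated, so I'm applying that bias. Now I'll release it and pick the next key, with a guarded descent.

```bash
cat >> h.py <<'E'
SX=.0166; ZG=.332; KA=.0005
def pick(i,ka=None,zg=ZG):
    p=K+(KA if ka is None else ka)*cx_+KB[i]*cy_
    manip.movep([*p,.39],[180,0,90+YC]); manip.move_linear([*p,.37],rate=.1); manip.sleep(.15)
    h=manip.move_linear([*p,zg],rate=.06,force_limit=8); manip.sleep(.1)
    print("pick",i,h,np.round(manip.read_tool_pos(),4),p.round(4),np.round(manip.read_wrist_force(),1))
    if h: return False
    manip.gripper_close(); print("  closed",manip.read_width(),np.round(manip.read_wrist_force(),1),manip.read_gripper_force())
    return True
E
python3 - <<'E'
from h import *
manip.open(); t=manip.read_tool_pos(); manip.move_linear([t[0],t[1],.36],rate=.15)
print(pick(1)); manip.sleep(.2); print(manip.read_width(),manip.read_wrist_force(),manip.read_time_s())
E
```

```text
pick 1 True [ 0.5536 -0.2229  0.3352] [ 0.5537 -0.2228] [-0.3 -0.1  7.1]
False
0.0854451347052501 [0.42203134 1.13118613 6.74259992] 27.9667
```

```bash
python3 - <<'E'
from h import *
print("moment",manip.read_ft_torque())
t=np.array(manip.read_tool_pos()); manip.move_linear([t[0],t[1],.345],rate=.1); manip.sleep(.1)
keys(snap("wrist","w11"))
P,D,o=wcloud(pickle.load(open("pics/w11.pkl","rb"))); rel=P[...,:2]-K; a=rel@cx_; b=rel@cy_
m=(abs(b-.06)<.04)&(P[...,2]>.176)&(P[...,2]<.188)&(a<-.03); print(np.percentile(a[m],[1,50,99]),np.median(P[...,2][m]),m.sum())
for s in (.005,.009):
    p=K+(KA+s)*cx_+KB[1]*cy_
    manip.move_linear([*p,.345],[180,0,90+YC],rate=.1); manip.sleep(.1)
    h=manip.move_linear([*p,ZG],rate=.06,force_limit=6); print(s,h,manip.read_tool_pos(),manip.read_ft_torque(),manip.read_wrist_force())
    if not h: break
    manip.move_linear([*p,.345],rate=.1)
E
```

```text
moment [-0.04109608  0.25838415 -0.00587124]
key 1404 mid [0.0055 0.0257] 0.018 0.0231 0.1746
key 943 mid [ 0.0055 -0.0255] 0.0179 0.0221 0.1744
[-0.06521502 -0.05697954 -0.04358795] 0.18114133978535435 4086
0.005 False [ 0.55837613 -0.22240722  0.3312818 ] [-0.03329875  0.04614566 -0.01680014] [ 0.51197893 -0.94040336  0.38137777]
```

```bash
python3 - <<'E'
from h import *
manip.gripper_close(); manip.sleep(.2); print(manip.read_width(),np.round(manip.read_wrist_force(),1),manip.read_gripper_force(),manip.read_tool_pos())
t=np.array(manip.read_tool_pos()); manip.move_linear([t[0],t[1],.43],rate=.15); manip.sleep(.1)
t=np.array(manip.read_tool_pos()); r=inhand(snap("wrist","w12"),t,YC); print(manip.read_width(),manip.read_time_s())
E
```

```text
0.01629794948326114 [-0.1  0.2  3.8] 59.020147919654846 [ 0.5587481  -0.22233571  0.33233054]
inhand x [-0.0089  0.0072] y [-0.0101  0.0112] mid -0.0009 0.0006 hc 0.1686
0.01649400658070342 30.8667
```

```bash
python3 - <<'E'
from h import *
z=place(2,.1686,oy=-.0006)
if z>.04: print(search(2,.1686,[(0,.0022),(0,-.0022),(.002,0),(-.002,0)],-.0006)); 
z=manip.read_tool_pos()[2]-.1686-.085
if z<.04:
    manip.open(); t=manip.read_tool_pos(); manip.move_linear([t[0],t[1],.36],rate=.15)
    manip.movep([*(K-.06*cy_),.42],[180,0,90+YC]); manip.sleep(.1); keys(snap("wrist","w13"))
print(manip.read_time_s())
E
```

```text
place 2 True [0.5887 0.2317 0.304 ] head above home+11: 0.0504 [ 0.5 -0.2  4.8] 33.7
(0, 0.0022) 0.0503 [-0.1 -0.7  6.4] [-0.24  0.2   0.01]
(0, -0.0022) 0.0505 [-0.7 -1.2  5.9] [-0.18  0.27 -0.03]
(0.002, 0) 0.0236 [-0.6 -0.2 -4.3] [-0.01  0.   -0.02]
(0.002, 0)
key 755 mid [ 0.0026 -0.0265] 0.018 0.0221 0.1748
key 635 mid [ 0.0028 -0.0783] 0.0177 0.0227 0.1746
40.45
```

```bash
cat >> h.py <<'E'
SX=.0180
def cycle(i,s,ka):
    if not pick(i,ka): return
    manip.sleep(.2); t=np.array(manip.read_tool_pos()); manip.move_linear([t[0],t[1],.43],rate=.18); manip.sleep(.1)
    t=np.array(manip.read_tool_pos()); _,y,hc=inhand(snap("wrist",f"ih{i}"),t,YC)
    z=place(s,hc,-y)
    if z>.04: print(search(s,hc,[(.0015,0),(-.0015,0),(0,.0022),(0,-.0022)],-y))
    if manip.read_tool_pos()[2]-hc-.085<.04:
        manip.open(); t=manip.read_tool_pos(); manip.move_linear([t[0],t[1],.36],rate=.15)
    print(manip.read_time_s())
E
python3 - <<'E'
from h import *
cycle(2,3,.0035)
manip.movep([*(K-.09*cy_),.42],[180,0,90+YC]); manip.sleep(.1); keys(snap("wrist","w14"))
E
```

```text
pick 2 False [ 0.562  -0.2743  0.3324] [ 0.5619 -0.2743] [ 0.3  0.4 -0.2]
  closed 0.01620247749767669 [-0.5 -0.5  2.6] 59.373984932899475
inhand x [-0.0089  0.0072] y [-0.01    0.0112] mid -0.0009 0.0006 hc 0.1685
place 3 True [0.587  0.3012 0.3031] head above home+11: 0.0496 [ 0.4 -2.  -0.2] 47.0
(0.0015, 0) 0.049 [ 0.7 -1.5 -0.2] [-0.3  -0.21 -0.02]
(-0.0015, 0) 0.05 [ 1.2 -1.   2.1] [-0.2  -0.14  0.  ]
(0, 0.0022) 0.0507 [-0.  -0.6  5.1] [-0.07  0.02  0.  ]
(0, -0.0022) 0.0389 [ 1.  -1.6 -2.5] [-0.39 -0.27  0.05]
(0, -0.0022)
51.975
key 687 mid [ 0.0011 -0.0785] 0.0171 0.0216 0.1748
```

```bash
python3 - <<'E'
from h import *
manip.movep([*(DC-.06*dx-.04*dy),.42],[180,0,YD]); manip.sleep(.1)
c=snap("wrist","w15",1.5); P,D,o=wcloud(c); a=(P[...,:2]-DC)@dx; b=(P[...,:2]-DC)@dy
for i in range(4):
    h=(i-1.5)*.07; m=(abs(a-.017)<.03)&(abs(b-h)<.03)&(P[...,2]>.095)&(P[...,2]<.16)
    for q in comps(m,20): 
        zt=np.percentile(P[...,2][q],90); k=q&(P[...,2]>zt-.004); print(i+1,q.sum(),"top",zt.round(4),a[k].mean().round(4),(b[k].mean()-h).round(4))
E
```

```text
1 470 top 0.1184 0.017 0.0068
2 42 top 0.1055 0.0188 0.0292
2 518 top 0.1188 0.0167 0.0058
3 198 top 0.1072 0.0189 -0.025
```

View pics/w15.png

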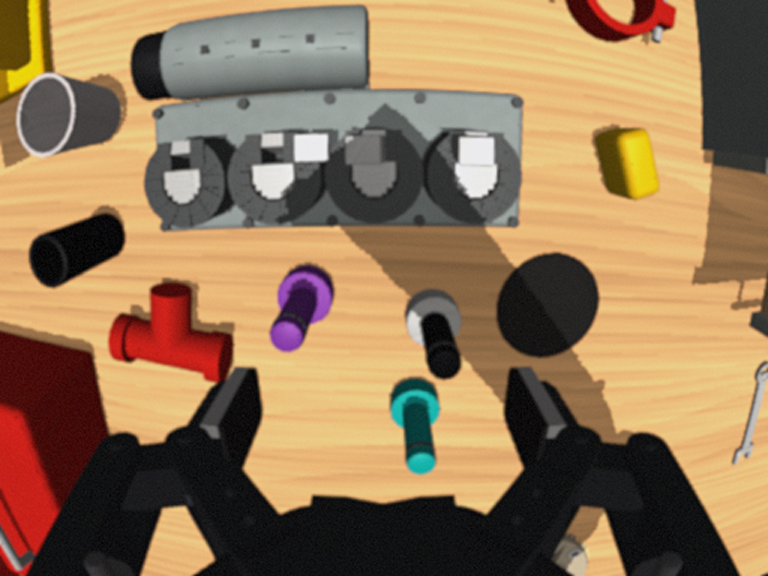

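Keys 1 and 2 stand in the hubs at (475,150) and (372,148). Key 3 dropped into the gap between hubs 2 and 3 at (310,147) and looks upright. I'll compare where the hubs and keys appear in this view.

```bash
python3 - <<'E'
from h import *
for n in ("w3","w4","w15"):
    c=pickle.load(open(f"pics/{n}.pkl","rb")); print(n); slots(c)
P,D,o=wcloud(c); a=(P[...,:2]-DC)@dx; b=(P[...,:2]-DC)@dy
print(o,manip.read_tool_pos(),manip.read_tool_rot())
# table/head pixel rows for key3: 3D outline
m=(abs(a-.017)<.03)&(abs(b-.01)<.02)&(P[...,2]>.09)&(P[...,2]<.16)
print(np.percentile(a[m],[2,98]),np.percentile(b[m],[2,98]),np.percentile(P[...,2][m],[5,50,95]))
E
```

```text
w3
slot 1 135 x 0.0084 0.0201 y -0.0048 0.0078
   hub [-0.0006  0.003 ] 0.0371
slot 2 171 x 0.0083 0.0197 y -0.007 0.0073
   hub [ 0.0004 -0.0003] 0.0403
slot 3 179 x 0.0085 0.02 y -0.0073 0.007
   hub [-0.0005  0.0002] 0.0403
slot 4 143 x 0.0076 0.0196 y -0.0081 0.0054
   hub [-0.0006 -0.0031] 0.0369
w4
slot 1 140 x 0.0079 0.0193 y -0.0049 0.0074
   hub [-0.0009  0.0029] 0.0369
slot 2 192 x 0.0084 0.0191 y -0.0067 0.008
   hub [ 0.0012 -0.0005] 0.0407
slot 3 199 x 0.0082 0.0195 y -0.0072 0.0073
   hub [0.0012 0.0002] 0.0404
slot 4 98 x 0.0083 0.0196 y -0.0077 -0.0002
   hub [-0.0025 -0.0091] 0.0333
w15
   hub [-0.0001  0.003 ] 0.0371
   hub [-0.0005 -0.0001] 0.0402
slot 3 148 x 0.0084 0.0199 y -0.0077 0.0064
   hub [-0.0022  0.0005] 0.0407
slot 4 108 x 0.0085 0.0196 y -0.0076 0.0048
   hub [-0.0005 -0.003 ] 0.0371
[0.59306267 0.22602873 0.38893915] [0.51264138 0.22293628 0.41990288] [-1.79998535e+02  8.91099183e-03  2.56970376e+00]
[0.01040018 0.02750703] [-0.00631936  0.01458548] [0.10366946 0.10568662 0.10722096]
```

```bash
python3 - <<'E'
from h import *
c=snap("top","t3"); s=snap("scene","s3")
for n,c in (("top",c),("scene",s)):
    P=cloud(c); a=(P[...,:2]-DC)@dx; b=(P[...,:2]-DC)@dy
    m=(abs(a-.01)<.05)&(abs(b)<.15)&(P[...,2]>.097)&(P[...,2]<.13)
    for q in comps(m,4): zt=P[...,2][q].max();k=q&(P[...,2]>zt-.006);print(n,q.sum(),"a",a[k].mean().round(4),"b",b[k].mean().round(4),"z",zt.round(4))
    m=(np.hypot(a,0)<.05)&(abs(b)<.15)&(abs(P[...,2]-.085)<.006)
    r=cv2.minAreaRect(np.stack([a[m],b[m]],1).astype(np.float32)); print(n,"hubs rect",r)
s=cv2.imread("pics/s3.png"); cv2.imwrite("pics/s3c.png",cv2.resize(s[270:390,420:640],None,fx=3.4,fy=3.4,interpolation=cv2.INTER_CUBIC))
E
```

```text
top 33 a 0.0193 b -0.1039 z 0.126
top hubs rect ((-0.0026361197233200073, -0.0005691051483154297), (0.06081312149763107, 0.2737064063549042), 1.6368166208267212)
scene 68 a 0.0177 b -0.0314 z 0.1245
scene 42 a 0.019 b 0.0064 z 0.1115
scene 66 a 0.0181 b -0.0987 z 0.1221
scene hubs rect ((-0.0012766942381858826, 0.0013694167137145996), (0.27585306763648987, 0.06796106696128845), 89.46864318847656)
```

View pics/s3c.png

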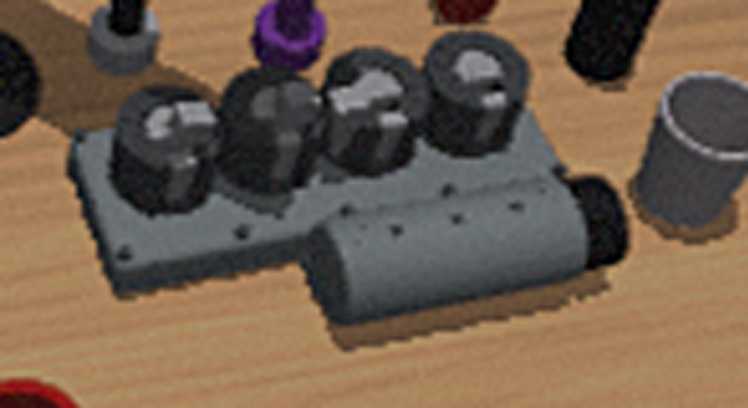

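Key 3 must have pivoted about the pad axis when it touched, and it dropped shank-down into the gap. I'll check how the keys hang in the hand before gripping again.

```bash
python3 - <<'E'
from h import *
def shank(n,t,yaw):
    c=pickle.load(open(f"pics/{n}.pkl","rb")); e=np.array([np.cos(np.radians(yaw)),np.sin(np.radians(yaw))]); f=np.array([-e[1],e[0]])
    P,D,o=wcloud(c); a=(P[...,:2]-t[:2])@e; b=(P[...,:2]-t[:2])@f; z=P[...,2]-t[2]
    print(n,"cam",(o-t).round(4))
    for lo in np.arange(-.232,-.15,.006):
        m=(abs(a)<.0125)&(abs(b-.007)<.008)&(z>lo)&(z<lo+.006)&(c["pixels"].min(-1)>45)
        if m.sum()>8: print(round(lo+.003,3),m.sum(),"x",np.percentile(a[m],[3,97]).round(4),"y",np.median(b[m]).round(4))
shank("w6",np.array([.54933,-.17155,.41767]),YC)
shank("ih2",np.array([*(K+.0035*cx_+KB[2]*cy_),.43]),YC)
E
```

```text
w6 cam [-0.0087  0.0802 -0.0304]
-0.223 39 x [-0.0012  0.0075] y 0.0066
-0.217 48 x [-0.002   0.0074] y 0.0067
-0.211 45 x [-0.0026  0.007 ] y 0.0067
-0.205 66 x [-0.0038  0.007 ] y 0.0072
-0.199 86 x [-0.0049  0.0074] y 0.0071
-0.193 13 x [-0.0028  0.007 ] y 0.0073
-0.181 144 x [-0.0067  0.0099] y 0.012
-0.175 160 x [-0.0073  0.0091] y 0.0119
-0.169 216 x [-0.0114  0.0113] y 0.0118
-0.163 863 x [-0.0097  0.0103] y 0.007
-0.157 78 x [-0.0123  0.0123] y 0.0105
-0.151 65 x [-0.0124  0.0123] y 0.0106
ih2 cam [-0.0092  0.08   -0.0328]
-0.223 10 x [-0.0106 -0.0028] y 0.0054
-0.217 41 x [-0.0113 -0.002 ] y 0.0057
-0.211 55 x [-0.0109 -0.0012] y 0.0061
-0.205 68 x [-0.0106  0.    ] y 0.006
-0.199 82 x [-0.0103  0.001 ] y 0.006
-0.193 72 x [-0.0101  0.0012] y 0.006
-0.181 62 x [-0.0094  0.0064] y 0.0109
-0.175 160 x [-0.0092  0.0068] y 0.0109
-0.169 230 x [-0.0118  0.0118] y 0.0107
-0.163 371 x [-0.0116  0.0115] y 0.0105
-0.157 695 x [-0.0094  0.0107] y 0.0059
-0.151 78 x [-0.0122  0.0123] y 0.0106
```

```bash
cat >> h.py <<'E'
def shank(c,t,yaw,v=True):
    "returns straight-face side, its x at tip, shank y centre at tip, hc (tool terms)"
    e=np.array([np.cos(np.radians(yaw)),np.sin(np.radians(yaw))]); f=np.array([-e[1],e[0]])
    P,D,o=wcloud(c); a=(P[...,:2]-t[:2])@e; b=(P[...,:2]-t[:2])@f; z=P[...,2]-t[2]
    _,_,hc=inhand(c,t,yaw); L=[]
    for s in np.arange(.020,.048,.005):
        m=(abs(a)<.015)&(abs(b-.007)<.007)&(abs(z+hc+s)<.003)&(c["pixels"].min(-1)>40)
        if m.sum()>8: L.append([s,*np.percentile(a[m],[3,97]),np.median(b[m])-.006])
    L=np.array(L); lo=np.polyfit(L[:,0],L[:,1],1); hi=np.polyfit(L[:,0],L[:,2],1)
    side=-1 if abs(lo[0])<abs(hi[0]) else 1; l=lo if side<0 else hi
    r=side,np.polyval(l,.049),np.polyval(np.polyfit(L[:,0],L[:,3],1),.049),hc
    if v: print("shank slopes lo/hi",lo[0].round(3),hi[0].round(3),"side",side,"xface tip",r[1].round(4),"ytip",r[2].round(4),"hc",hc.round(4))
    return r
E
python3 - <<'E'
from h import *
shank(pickle.load(open("pics/w12.pkl","rb")),np.array([*(K+.0055*cx_+KB[1]*cy_),.43]),YC)
shank(pickle.load(open("pics/ih2.pkl","rb")),np.array([*(K+.0035*cx_+KB[2]*cy_),.43]),YC)
shank(pickle.load(open("pics/w6.pkl","rb")),np.array([.54933,-.17155,.41767]),YC)
p=DC+.0169*dx-.105*dy
for y in (90+YD,270+YD,-90+YD): print(y,manip.inverse_kinematics([*p,.30],[180,0,y]))
# regrasp key 3 from the gap
q=DC+.019*dx+.003*dy
manip.movep([*q,.33],[180,0,90+YD]); manip.sleep(.15)
h=manip.move_linear([*q,.2635],rate=.08,force_limit=8); print(h,manip.read_tool_pos())
if not h:
    manip.gripper_close(); print(manip.read_width(),np.round(manip.read_wrist_force(),1))
    manip.move_linear([*q,.36],rate=.12); manip.sleep(.15); t=np.array(manip.read_tool_pos()); print(shank(snap("wrist","w16"),t,YD))
print(manip.read_time_s())
E
```

```text
inhand x [-0.0091  0.007 ] y [-0.0102  0.0111] mid -0.0011 0.0004 hc 0.1701
shank slopes lo/hi -0.046 -0.17 side -1 xface tip -0.0111 ytip 0.0 hc 0.1701
inhand x [-0.0092  0.0069] y [-0.0102  0.0109] mid -0.0012 0.0004 hc 0.1705
shank slopes lo/hi -0.043 -0.123 side -1 xface tip -0.0113 ytip -0.0001 hc 0.1705
inhand x [-0.0087  0.0074] y [-0.009  0.012] mid -0.0007 0.0015 hc 0.1741
shank slopes lo/hi 0.142 0.002 side 1 xface tip 0.0073 ytip 0.0005 hc 0.1741
92.63 [ 26.98227532  44.21909442 -71.11478913  86.45079707  42.13929375
  79.57597324 -44.16883635]
272.63 [ -61.28562499   39.0561       64.82134068   90.59076906  -36.38923036
   73.97508215 -168.34663191]
-87.37 [ -61.28562499   39.0561       64.82134068   90.59076906  -36.38923036
   73.97508215 -168.34663191]
False [0.58920313 0.27042814 0.26409203]
0.016342849528888134 [-1.6 -1.8  2.7]
inhand x [-0.0087  0.0075] y [-0.0088  0.0126] mid -0.0006 0.0019 hc 0.1692
shank slopes lo/hi -0.013 -0.137 side -1 xface tip -0.0097 ytip 0.0063 hc 0.1692
(-1, np.float64(-0.009727142275011213), np.float64(0.006252142443534829), np.float64(0.16922252740060584))
60.9417
```

```bash
cat >> h.py <<'E'
from scipy.spatial.transform import Rotation as Ro
def place2(s,sh,ymid,up=.03,tries=((0,0),(.0015,0),(-.0015,0),(0,.0018),(0,-.0018))):
    side,xf,yt,hc=sh
    phi=-np.arctan2(yt-ymid,.049)
    rot=Ro.from_rotvec(phi*np.array([*dx,0])); ori=(rot*Ro.from_euler('xyz',[180,0,90+YD],degrees=True)).as_euler('xyz',degrees=True)
    B=np.array([[*dx,0],[*dy,0],[0,0,1]])           # rows: e,f,z
    tip=B@rot.apply(B.T@np.array([xf,yt,-(hc+.051)]))
    def tcp(ox,oy,h):                                 # h: tip above hub top
        w=np.array([.0099+ox,(s-2.5)*.07+oy,.085+h])-tip
        return [*(DC+w[0]*dx+w[1]*dy),w[2]]
    manip.movep(tcp(0,0,up),ori); manip.sleep(.2)
    for ox,oy in tries:
        manip.move_linear(tcp(ox,oy,.005),ori,rate=.08); manip.sleep(.25)
        manip.move_linear(tcp(ox,oy,-.026),rate=.04,force_limit=4)
        d=manip.read_tool_pos()[2]-tcp(0,0,0)[2]; print("place",s,(ox,oy),"phi",np.degrees(phi).round(1),"tip depth",round(d,4),np.round(manip.read_wrist_force(),1),round(manip.read_time_s(),1))
        if d<-.02: break
    return d
E
python3 - <<'E'
from h import *
d=place2(3,(-1,-.0097,.0063,.1692),.0019)
if d<-.02:
    manip.open(); t=manip.read_tool_pos(); manip.move_linear([t[0],t[1],.36],rate=.15); print(manip.read_time_s())
E
```

```text
place 3 (0, 0) phi -5.1 tip depth -0.0225 [-0.1  0.3 -2.4] 62.8
64.125
```

```bash
python3 - <<'E'
from h import *
if pick(3,.0025):
    manip.sleep(.2); t=np.array(manip.read_tool_pos()); manip.move_linear([t[0],t[1],.43],rate=.18); manip.sleep(.15)
    t=np.array(manip.read_tool_pos()); c=snap("wrist","ih3"); x,y,hc=inhand(c,t,YC); sh=shank(c,t,YC); print(manip.read_time_s())
    if sh[0]<0:
        d=place2(4,sh,y)
        if d<-.02: manip.open(); t=manip.read_tool_pos(); manip.move_linear([t[0],t[1],.36],rate=.15); print(manip.read_time_s())
E
```

```text
pick 3 False [ 0.5663 -0.3261  0.3324] [ 0.5662 -0.3261] [-0.1  0.   0.6]
  closed 0.016323308628753714 [-0.4 -0.6  1.8] 58.89646232128143
inhand x [-0.0089  0.0072] y [-0.01    0.0112] mid -0.0008 0.0006 hc 0.1685
inhand x [-0.0089  0.0072] y [-0.01    0.0112] mid -0.0008 0.0006 hc 0.1685
shank slopes lo/hi -0.045 -0.144 side -1 xface tip -0.0108 ytip 0.0001 hc 0.1685
69.4833
place 4 (0, 0) phi 0.6 tip depth -0.0149 [-0.9 -0.2 -2.7] 73.4
place 4 (0.0015, 0) phi 0.6 tip depth -0.015 [-0.   0.2 -2.1] 74.6
place 4 (-0.0015, 0) phi 0.6 tip depth -0.023 [0.9 0.5 2.3] 75.9
77.25
```

```bash
python3 - <<'E'
from h import *
q=DC+.017*dx-.101*dy
manip.movep([*q,.34],[180,0,90+YD]); manip.sleep(.15)
h=manip.move_linear([*q,.276],rate=.08,force_limit=8); print(h,manip.read_tool_pos())
if not h:
    manip.gripper_close(); print(manip.read_width(),np.round(manip.read_wrist_force(),1))
    manip.move_linear([*q,.36],rate=.12); manip.sleep(.15); t=np.array(manip.read_tool_pos()); c=snap("wrist","w17"); print(shank(c,t,YD))
    manip.movep([.55,.13,.48],[180,0,90+YD])
    for y in (62,32,2,-28,-58,-87.4):
        j=manip.inverse_kinematics([.55,.13,.48],[180,0,y]); d=None if j is None else np.abs(np.array(j)-manip.read_joints()).max()
        print(y,None if j is None else np.round(j,0),d)
        if d is None or d>75: break
        manip.set_joints(j)
print(manip.read_time_s())
E
```

```text
False [0.59206434 0.16637434 0.27653689]
0.016176759305002394 [ 1.2 -0.   1.8]
inhand x [-0.0088  0.0074] y [-0.0073  0.0135] mid -0.0007 0.0031 hc 0.1698
shank slopes lo/hi -0.057 -0.119 side -1 xface tip -0.0099 ytip -0.0056 hc 0.1698
(-1, np.float64(-0.009857493294556263), np.float64(-0.005573774754536498), np.float64(0.16982746637723173))
62 [ 29.  24. -64.  78.  22.  90. -60.] 27.72824488769836
32 [ 26.  22. -58.  79.  18.  89. -88.] 27.83878074744255
2 [  22.   20.  -52.   79.   16.   89. -116.] 28.353956806371613
-28 [  19.   19.  -47.   79.   13.   88. -145.] 28.71274368311491
-58 [   3.   15.  -24.   80.    6.   87. -169.] 24.94069388308941
-87.4 [ -69.   29.   78.   83.  -28.   91. -171.] 102.68981894995488
84.1
```

```bash
python3 - <<'E'
from h import *
L=[]
for n in ("w6","w17","ih3"):
    c=pickle.load(open(f"pics/{n}.pkl","rb")); L.append(cv2.resize(c["pixels"][180:290,215:300,::-1],None,fx=3,fy=3,interpolation=cv2.INTER_CUBIC))
cv2.imwrite("pics/cmp.png",np.hstack(L))
E
```

```text
(no output)
```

View pics/cmp.png

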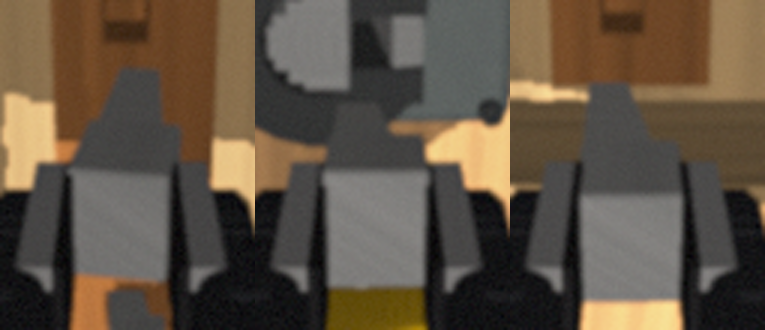

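In w6 the shoulder step is on the left, but in w17 and ih3 it is on the right, so the evidence conflicts. I'll look again at the key I'm holding, clear of any clutter.

```bash
python3 - <<'E'
from h import *
t=np.array(manip.read_tool_pos()); r=manip.read_tool_rot(); print(t,r)
c=snap("wrist","w18"); print(shank(c,t,r[2]-90))
L=[]
for n in ("w7","w9","w10","w18"):
    c=pickle.load(open(f"pics/{n}.pkl","rb")); L.append(cv2.resize(c["pixels"][190:290,215:300,::-1],None,fx=2.3,fy=4,interpolation=cv2.INTER_CUBIC))
cv2.imwrite("pics/cmp2.png",np.hstack(L))
E
```

```text
[0.54981866 0.13063953 0.47997784] [ 1.79981109e+02 -3.14541900e-02 -5.75500968e+01]
inhand x [-0.0075  0.0087] y [-0.0069  0.014 ] mid 0.0006 0.0036 hc 0.1697
shank slopes lo/hi -0.039 -0.12 side -1 xface tip -0.0082 ytip -0.005 hc 0.1697
(-1, np.float64(-0.008217107932958913), np.float64(-0.004973875627119732), np.float64(0.1697480302149662))
```

View pics/cmp2.png

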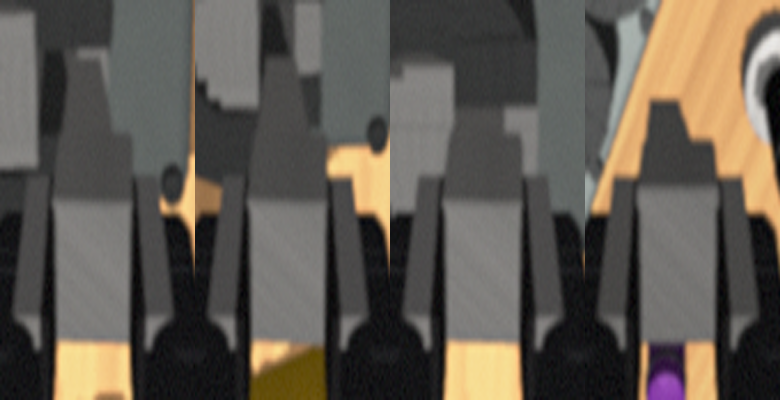

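The key in hand now (w18, right panel) has its shoulder step on the right, and so do w7 and w9, so its orientation is normal. I'll put it back in slot 1 with its lean corrected, then check all four.

```bash
python3 - <<'E'
from h import *
manip.movep([.55,.13,.44],[180,0,90+YD])
d=place2(1,(-1,-.0099,-.0053,.1698),.0033,up=.04)
if d<-.02:
    manip.open(); t=manip.read_tool_pos(); manip.move_linear([t[0],t[1],.37],rate=.15)
    manip.movep([*(DC-.06*dx),.42],[180,0,YD]); manip.sleep(.1)
    c=snap("wrist","w20"); P,D,o=wcloud(c); a=(P[...,:2]-DC)@dx; b=(P[...,:2]-DC)@dy
    for i in range(4):
        h=(i-1.5)*.07; m=(abs(a-.017)<.03)&(abs(b-h)<.025)&(P[...,2]>.097)&(P[...,2]<.16)
        for q in comps(m,20): print(i+1,q.sum(),"z",np.percentile(P[...,2][q],[10,50,90]).round(4),"a",np.percentile(a[q],[2,98]).round(4),"b",(np.percentile(b[q],[2,98])-h).round(4))
    hsv=cv2.cvtColor(c["pixels"],cv2.COLOR_RGB2HSV)
    m=(P[...,2]>.095)&(P[...,2]<.118)&(P[...,0]<.53)&(P[...,0]>.3)&(P[...,1]>0)&(P[...,1]<.35)&(np.hypot(P[...,0]-.5084,P[...,1]-.5)>.05)
    for q in comps(m,40): print("tall",P[q].mean(0).round(4),np.median(c["pixels"][q],0))
print(manip.read_time_s())
E
```

```text
place 1 (0, 0) phi 10.0 tip depth -0.0231 [ 0.   0.3 -0.7] 88.5
1 524 z [0.1058 0.1177 0.1189] a [0.0081 0.0256] b [-0.0131  0.0087]
2 472 z [0.1161 0.1176 0.1189] a [0.008  0.0255] b [-0.0047  0.0159]
3 476 z [0.1148 0.1164 0.1178] a [0.008  0.0255] b [-0.0161  0.0045]
3 132 z [0.0973 0.098  0.099 ] a [-0.0004  0.012 ] b [0.0118 0.0248]
4 456 z [0.1023 0.1075 0.1091] a [0.0081 0.0273] b [-0.0246 -0.0024]
tall [0.4598 0.2888 0.1042] [143.  69. 169.]
tall [0.4423 0.1757 0.1039] [17. 16. 18.]
tall [0.3485 0.1845 0.1035] [ 25. 174. 161.]
91.6583
```

View pics/w20.png

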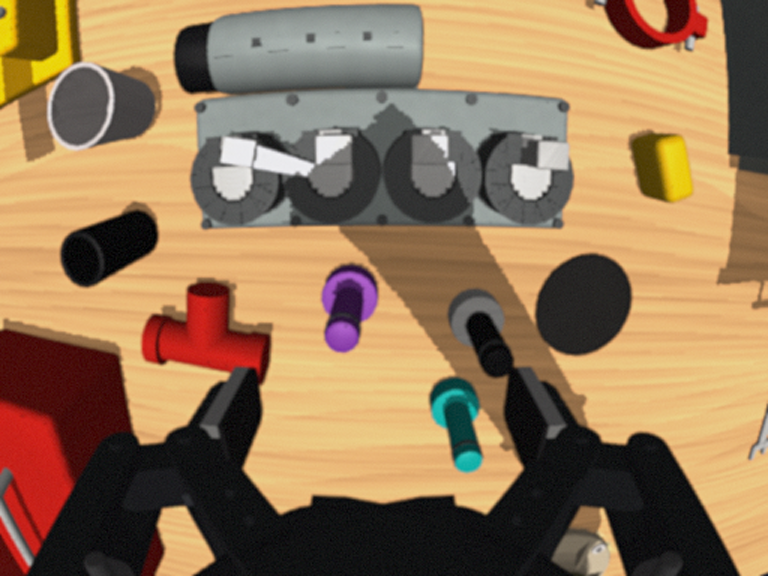

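The wrist view shows keys 1–3 standing in their slots at (553,155), (432,145) and (333,150). Key 4 toppled and lies flat across hubs 4 and 3, head at (237,152) and tip near (308,165). The tamper has been knocked to (483,330). I'll grasp key 4 with a tilted tool and swing it upright.

```bash
cat >> h.py <<'E'
def tilt(phi,yaw=90+YD):
    rot=Ro.from_rotvec(np.radians(phi)*np.array([*dx,0])); return rot,(rot*Ro.from_euler('xyz',[180,0,yaw],degrees=True)).as_euler('xyz',degrees=True)
def tcp_for(pt_abz,phi,L,yaw=90+YD):   # TCP so that the point L ahead is at (a,b,z)
    rot,ori=tilt(phi,yaw); n=rot.apply([0,0,-1]); w=np.array([*(DC+pt_abz[0]*dx+pt_abz[1]*dy),pt_abz[2]])
    return list(w-L*n),list(ori)
E
python3 - <<'E'
from h import *
for g in (-60,-50,-45,-40,-30):
    out=[g]
    for pt,ph in (((.018,.0915,.098),g),((.018,.0915,.16),g),((.018,.105,.17),g+90),((.018,.105,.108),g+90)):
        p,o=tcp_for(pt,ph,.168); j=manip.inverse_kinematics(p,o); out.append(None if j is None else np.round(j,0).tolist())
    print(*out,sep="\n  ")
E
```

```text
-60
  [-54.0, 71.0, 9.0, 35.0, 34.0, 118.0, -41.0]
  [-65.0, 74.0, 51.0, 35.0, 3.0, 116.0, -25.0]
  [13.0, 35.0, -49.0, 86.0, -2.0, 56.0, -24.0]
  [13.0, 39.0, -49.0, 89.0, 1.0, 50.0, -24.0]
-50
  [-46.0, 64.0, -10.0, 43.0, 41.0, 113.0, -48.0]
  [-48.0, 61.0, -6.0, 40.0, 39.0, 117.0, -44.0]
  [18.0, 36.0, -50.0, 90.0, -14.0, 51.0, -12.0]
  [19.0, 41.0, -51.0, 93.0, -10.0, 45.0, -11.0]
-45
  [-39.0, 62.0, -25.0, 46.0, 49.0, 113.0, -53.0]
  [-40.0, 59.0, -24.0, 43.0, 49.0, 117.0, -49.0]
  [20.0, 36.0, -48.0, 92.0, -22.0, 50.0, -4.0]
  [21.0, 42.0, -50.0, 94.0, -18.0, 44.0, -3.0]
-40
  [-33.0, 61.0, -37.0, 50.0, 54.0, 112.0, -56.0]
  [-35.0, 57.0, -33.0, 46.0, 51.0, 115.0, -52.0]
  [21.0, 38.0, -47.0, 93.0, -29.0, 50.0, 4.0]
  [22.0, 44.0, -49.0, 95.0, -26.0, 44.0, 6.0]
-30
  [-27.0, 55.0, -38.0, 57.0, 48.0, 102.0, -57.0]
  [-28.0, 52.0, -39.0, 53.0, 47.0, 108.0, -54.0]
  [24.0, 41.0, -46.0, 95.0, -41.0, 50.0, 18.0]
  [26.0, 49.0, -50.0, 96.0, -36.0, 45.0, 19.0]
```

```bash
python3 - <<'E'
from h import *
G=-50; hd=(.018,.0915,.098); L=.168
p,o=tcp_for(hd,G,L+.06); manip.movep(p,o); manip.sleep(.2)
p,o=tcp_for(hd,G,L); h=manip.move_linear(p,o,rate=.08,force_limit=8); print(h,np.round(np.array(manip.read_tool_pos())-p,4),np.round(manip.read_wrist_force(),1))
if not h:
    manip.gripper_close(); manip.sleep(.1); print(manip.read_width(),np.round(manip.read_wrist_force(),1))
    p,o=tcp_for((.018,.0915,.15),G,L); manip.move_linear(p,o,rate=.1); print(manip.read_width())
    p,o=tcp_for((-.03,.095,.22),-5,L); manip.movep(p,o)
    p,o=tcp_for((.0,.095,.20),40,L); manip.movep(p,o); manip.sleep(.2)
    c=snap("wrist","w21",1.5); print(manip.read_width(),manip.read_tool_pos(),manip.read_tool_rot(),manip.read_time_s())
E
```

```text
False [-0.0001  0.0004  0.0005] [-0.3 -0.5  0.1]
0.01674282495957386 [ 0.9  1.5 -0.2]
0.01722441105540789
0.017158914276017834 [0.57026751 0.25578938 0.32880615] [-179.99352801  -39.97961883   92.88298494] 97.3583
```

View pics/w21.png

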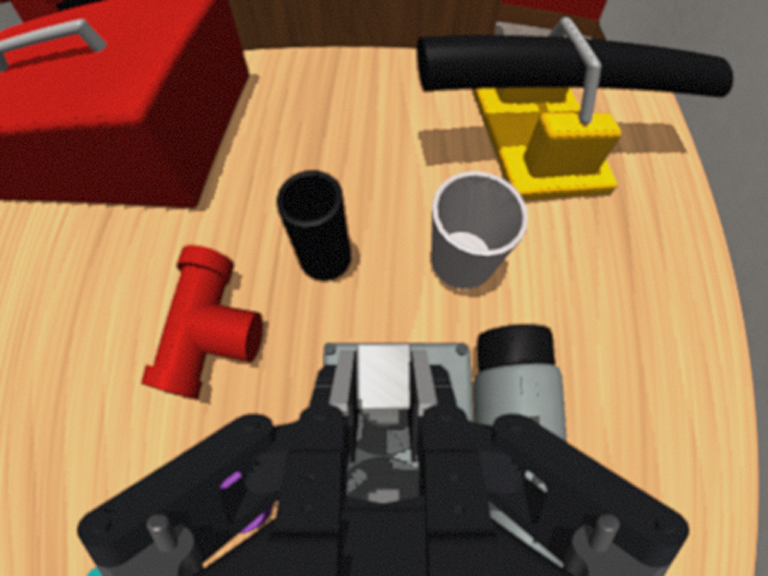

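The key head is held at (385,375), with the shank hidden below it. I'll get the key's attitude from the plane of the head's top face.

```bash
python3 - <<'E'
from h import *
c=pickle.load(open("pics/w21.pkl","rb")); P,D,o=wcloud(c); a=(P[...,:2]-DC)@dx; b=(P[...,:2]-DC)@dy; z=P[...,2]
Q=np.stack([a,b,z],-1)
for v in range(226,290,5): print(v,Q[v,256].round(4),c["pixels"][v,256])
m=np.zeros(a.shape,bool); m[232:272,240:272]=1; m&=(c["pixels"].min(-1)>120)&(abs(z-.21)<.02)
q=Q[m]; A=np.c_[q[:,:2],np.ones(len(q))]; co=np.linalg.lstsq(A,q[:,2],rcond=None)[0]; print(m.sum(),co,np.percentile(q,[2,98],axis=0).round(4))
t=np.array(manip.read_tool_pos()); rel=t[:2]-DC; print("tcp abz",rel@dx,rel@dy,t[2], "key2 tip expected grasp pt (0,.095,.20)")
E
```

```text
226 [-0.0005  0.1648  0.0008] [231 179 116]
231 [-0.0012  0.1067  0.2128] [214 213 210]
236 [-0.0012  0.1043  0.2122] [227 225 223]
241 [-0.0012  0.1019  0.2116] [230 227 225]
246 [-0.0012  0.0991  0.2127] [228 224 222]
251 [-0.0011  0.0967  0.2118] [223 222 219]
256 [-0.0011  0.0942  0.2118] [226 224 222]
261 [-0.0011  0.0918  0.2112] [224 223 220]
266 [-0.0011  0.0894  0.2103] [224 221 219]
271 [-0.0011  0.0869  0.211 ] [192 188 185]
276 [-0.0006  0.0955  0.085 ] [118 117 114]
281 [-0.0017  0.0715  0.357 ] [108 107 105]
286 [-0.0005  0.0863  0.0846] [41 46 44]
1268 [-0.10273847  0.12259359  0.19981715] [[-0.009   0.087   0.2097]
 [ 0.0063  0.106   0.2139]]
tcp abz -0.0005147469182586144 -0.010498060405036131 0.3288061484048835 key2 tip expected grasp pt (0,.095,.20)
```

```bash
python3 - <<'E'
from h import *
p,o=tcp_for((.018,.105,.20),34,.168); manip.movep(p,o); manip.sleep(.2)
Qs=[]
for i in range(4):
    c=manip.capture("wrist"); P,D,o_=wcloud(c); Qs.append(np.stack([(P[...,:2]-DC)@dx,(P[...,:2]-DC)@dy,P[...,2]],-1))
pickle.dump(c,open("pics/w22.pkl","wb")); Q=np.median(Qs,0)
m=(c["pixels"].min(-1)>100)&(abs(Q[...,0]-.018)<.02)&(abs(Q[...,1]-.105)<.03)&(abs(Q[...,2]-.21)<.02)
m=max(comps(m,50),key=lambda q:q.sum()); 
vs,us=np.where(m); print(us.min(),us.max(),vs.min(),vs.max())
mi=cv2.erode(m.astype(np.uint8),np.ones((5,5)))>0
q=Q[mi]; A=np.c_[q[:,:2]-q[:,:2].mean(0),np.ones(len(q))]; print(np.linalg.lstsq(A,q[:,2],rcond=None)[0].round(4),q.mean(0).round(4),len(q))
print(np.percentile(Q[m],[2,50,98],axis=0).round(4))
t=np.array(manip.read_tool_pos());print(t,manip.read_tool_rot(),((t[:2]-DC)@dx).round(4),((t[:2]-DC)@dy).round(4))
E
```

```text
238 273 229 275
[-0.0964  0.0147  0.2117] [0.0178 0.1047 0.2117] 1206
[[0.0097 0.0943 0.2102]
 [0.0176 0.1047 0.2116]
 [0.026  0.1151 0.2127]]
[0.58783803 0.27745979 0.33916527] [-179.97949689  -33.99470037   92.55932606] 0.018 0.0103
```

```bash
python3 - <<'E'
from h import *
c=pickle.load(open("pics/ih3.pkl","rb")); P,D,o=wcloud(c); Q=np.stack([P[...,:2]@cx_,P[...,:2]@cy_,P[...,2]],-1)
m=np.zeros(Q.shape[:2],bool); m[244:268,243:267]=1; m&=(c["pixels"].min(-1)>90)&(abs(Q[...,2]-.272)<.006); q=Q[m]
print("ref slope",np.linalg.lstsq(np.c_[q[:,:2]-q[:,:2].mean(0),np.ones(len(q))],q[:,2],rcond=None)[0].round(3),len(q))
t=np.array(manip.read_tool_pos()); o=manip.read_tool_rot(); rot,ori=tilt(34)
ab=np.array([.0198,.0103]); off=t[2]-.2007
for ox,oy in ((0,0),(.0015,0),(-.0015,0),(0,.0018),(0,-.0018)):
    p=DC+(ab[0]+ox)*dx+(ab[1]+oy)*dy
    manip.move_linear([*p,off+.142],list(ori),rate=.1); manip.sleep(.25)
    manip.move_linear([*p,off+.110],rate=.04,force_limit=4); hz=manip.read_tool_pos()[2]-off
    print((ox,oy),"head z",round(hz,4),np.round(manip.read_wrist_force(),1),np.round(manip.read_ft_torque(),2))
    if hz<.118: break
    if hz<.131: break
print(manip.read_time_s())
c=snap("wrist","w23",1.5)
P,D,o_=wcloud(c); Q=np.stack([(P[...,:2]-DC)@dx,(P[...,:2]-DC)@dy,P[...,2]],-1)
m=(c["pixels"].min(-1)>90)&(abs(Q[...,0]-.018)<.02)&(abs(Q[...,1]-.105)<.03)&(Q[...,2]>.105)&(Q[...,2]<.15)
q=Q[max(comps(m,50),key=lambda q:q.sum())]; print(np.percentile(q,[2,50,98],axis=0).round(4),np.linalg.lstsq(np.c_[q[:,:2]-q[:,:2].mean(0),np.ones(len(q))],q[:,2],rcond=None)[0].round(3))
E
```

```text
ref slope [-0.015  0.009  0.271] 550
(0, 0) head z 0.1344 [-1.4 -0.8  5.2] [-0.21  0.18  0.05]
(0.0015, 0) head z 0.134 [-0.3 -0.3  3.8] [-0.21  0.05  0.05]
(-0.0015, 0) head z 0.1346 [ 0.3 -0.4  4.4] [-0.25  0.08  0.03]
(0, 0.0018) head z 0.1343 [ 0.2 -0.3  5.4] [-0.23  0.2   0.07]
(0, -0.0018) head z 0.1343 [-0.9 -0.5  5.4] [-0.19  0.23  0.17]
102.9583
[[0.012  0.093  0.141 ]
 [0.0209 0.1043 0.1455]
 [0.0339 0.1136 0.1475]] [-0.1    0.003  0.145]
```

```bash
python3 - <<'E'
from h import *
B=np.array([[*dx,0],[*dy,0],[0,0,1]])
rot=Ro.from_rotvec(np.radians(34)*B[0]); r2=Ro.from_rotvec(np.radians(-4.6)*B[1])
ori=list((r2*rot*Ro.from_euler('xyz',[180,0,90+YD],degrees=True)).as_euler('xyz',degrees=True))
v=B@r2.apply(B.T@np.array([.0002,.0103-.1047,.3392-.2007]))
def tcp(a,b,hz): w=np.array([a,b,hz])+v; return [*(DC+w[0]*dx+w[1]*dy),w[2]]
t=manip.read_tool_pos(); manip.move_linear([t[0],t[1],t[2]+.012],rate=.1)
for ox,oy in ((0,0),(.0018,0),(-.0018,0),(0,.002),(0,-.002),(.0018,.002),(.0018,-.002),(-.0018,.002),(-.0018,-.002)):
    manip.move_linear(tcp(.0193+ox,.105+oy,.142),ori,rate=.1); manip.sleep(.25)
    manip.move_linear(tcp(.0193+ox,.105+oy,.110),ori,rate=.04,force_limit=4); hz=manip.read_tool_pos()[2]-v[2]
    print((ox,oy),"head z",round(hz,4),np.round(manip.read_wrist_force(),1),np.round(manip.read_ft_torque(),2))
    if hz<.131: break
print(manip.read_time_s())
c=snap("wrist","w24",1.5)
P,D,o_=wcloud(c); Q=np.stack([(P[...,:2]-DC)@dx,(P[...,:2]-DC)@dy,P[...,2]],-1)
m=(c["pixels"].min(-1)>90)&(abs(Q[...,0]-.018)<.012)&(abs(Q[...,1]-.105)<.03)&(Q[...,2]>.105)&(Q[...,2]<.16)
q=Q[max(comps(m,50),key=lambda q:q.sum())]; print(np.percentile(q,[2,50,98],axis=0).round(4),np.linalg.lstsq(np.c_[q[:,:2]-q[:,:2].mean(0),np.ones(len(q))],q[:,2],rcond=None)[0].round(3))
E
```

```text
(0, 0) head z 0.1096 [-3.5  0.3 -2.7] [-0.87  0.7   0.4 ]
104.7583
[[0.0092 0.0943 0.1188]
 [0.019  0.1043 0.1208]
 [0.0295 0.1153 0.1412]] [ 0.424 -0.256  0.122]
```

Key 4 is now in slot 4, upright. I'll release it, check the four heads and locate the tamper again.

```bash
cat >> h.py <<'E'
def heads(c):
    P,D,o=wcloud(c); a=(P[...,:2]-DC)@dx; b=(P[...,:2]-DC)@dy
    for i in range(4):
        h=(i-1.5)*.07; m=(abs(a-.017)<.03)&(abs(b-h)<.03)&(P[...,2]>.097)&(P[...,2]<.16)
        for q in comps(m,20): print(i+1,q.sum(),"z",np.percentile(P[...,2][q],[10,50,90]).round(4),"a",np.percentile(a[q],[2,98]).round(4),"b",(np.percentile(b[q],[2,98])-h).round(4))
def tamper(c):
    P,D,o=wcloud(c); m=(P[...,2]>.095)&(P[...,2]<.118)&(P[...,0]<.53)&(P[...,0]>.3)&(P[...,1]>-.05)&(P[...,1]<.4)&(c["pixels"].max(-1)<70)
    for q in comps(m,40):
        r=cv2.minEnclosingCircle(P[q][:,:2].astype(np.float32)); print("tamper",P[q].mean(0).round(4),np.round(r[0],4),round(r[1],4),np.median(c["pixels"][q],0))
E
python3 - <<'E'
from h import *
manip.open(); t=manip.read_tool_pos(); manip.move_linear([t[0],t[1],t[2]+.07],rate=.15)
manip.movep([*(DC-.07*dx-.02*dy),.42],[180,0,YD]); manip.sleep(.15)
c=snap("wrist","w25"); heads(c); tamper(c); print(manip.read_time_s())
E
```

```text
1 518 z [0.108  0.1178 0.119 ] a [0.0088 0.0258] b [-0.0135  0.0086]
2 503 z [0.1157 0.1175 0.1189] a [0.0076 0.026 ] b [-0.0059  0.0162]
3 460 z [0.1148 0.1164 0.1178] a [0.0079 0.0253] b [-0.0169  0.0036]
4 515 z [0.1058 0.118  0.1192] a [0.008  0.0255] b [-0.0112  0.0103]
tamper [0.4679 0.2855 0.0993] [0.465  0.2869] 0.0105 [48.  27.5 59. ]
tamper [0.4425 0.1754 0.1041] [0.4411 0.1743] 0.0125 [17. 17. 17.]
tamper [0.3545 0.1861 0.0991] [0.3486 0.184 ] 0.012 [ 9.  61.  58.5]
108.0833
```

View pics/w25.png

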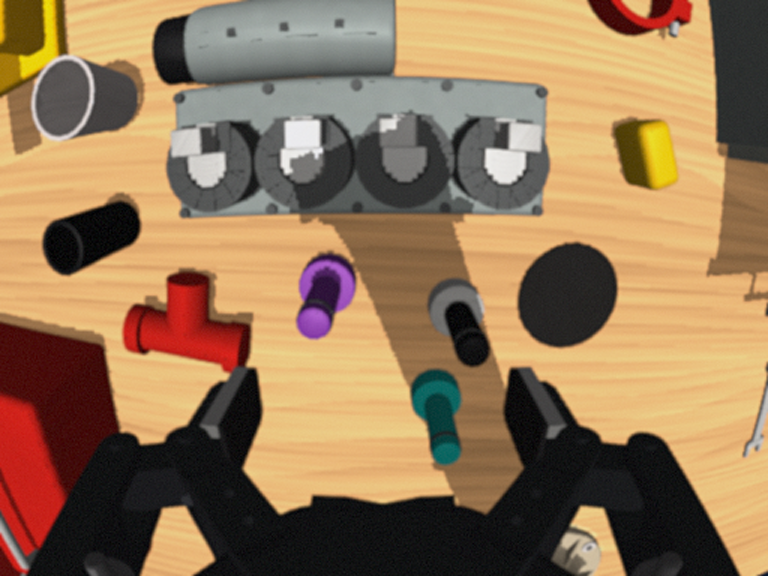

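All four keys now stand in their slots; 2 and 3 lean slightly. The tamper's top is at (472,347), about (0.4415, 0.1747) in the world frame. I'll grip it and drive key 1.

```bash
cat >> h.py <<'E'
TZ=.221
def tamp(s,oa=0,ob=0,F=35):
    p=DC+(.0175+oa)*dx+((s-2.5)*.07+ob)*dy
    manip.movep([*p,.145+TZ],[180,0,YD]); manip.move_linear([*p,.126+TZ],rate=.1); manip.sleep(.1)
    h=manip.move_linear([*p,.1045+TZ],rate=.03,force_limit=F)
    t=np.array(manip.read_tool_pos()); print("tamp",s,h,"face z",round(t[2]-TZ,4),np.round(manip.read_wrist_force(),1),round(manip.read_time_s(),1))
    manip.move_linear([*p,.145+TZ],rate=.15)
E
python3 - <<'E'
from h import *
p=[.4415,.1747]
manip.movep([*p,.30],[180,0,YD]); manip.sleep(.1)
h=manip.move_linear([*p,TZ],rate=.1,force_limit=10); print(h,manip.read_tool_pos())
if not h:
    manip.gripper_close(); manip.sleep(.1); print(manip.read_width(),np.round(manip.read_wrist_force(),1),manip.read_tool_pos())
    manip.move_linear([*p,.40],rate=.2); print(manip.read_width())
    tamp(1)
E
```

```text
False [0.44184985 0.17480164 0.22150994]
0.024577663328213498 [-0.9 -1.3  5.3] [0.44162436 0.17455309 0.22129405]
0.024720978458549963
tamp 1 False face z 0.1072 [-6.1  2.3 16.1] 113.5
```

```bash
sed -i 's/\.1045+TZ/.099+TZ/' h.py; python3 - <<'E'
from h import *
for s in (1,2,3,4): tamp(s)
manip.movep([*(DC-.10*dx-.02*dy),.46],[180,0,YD]); manip.sleep(.15)
c=snap("wrist","w26"); heads(c); print(manip.read_width(),manip.read_time_s())
E
```

```text
tamp 1 True face z 0.1072 [-2.9 -0.2  7.7] 115.3
tamp 2 True face z 0.1074 [-3.2 -1.7  7.5] 117.2
tamp 3 True face z 0.1073 [-2.2  0.7  6.3] 119.2
tamp 4 True face z 0.1072 [-2.9 -1.1  7.4] 121.1
1 352 z [0.1041 0.1067 0.1077] a [0.0081 0.0259] b [-0.0126  0.0092]
2 376 z [0.1056 0.1068 0.1078] a [0.0076 0.0261] b [-0.008   0.0131]
3 355 z [0.1052 0.1068 0.1079] a [0.0078 0.0258] b [-0.0129  0.0081]
4 336 z [0.1028 0.1066 0.1077] a [0.0079 0.0255] b [-0.011   0.0106]
0.025006042641296626 122.5167
```

View pics/w26.png

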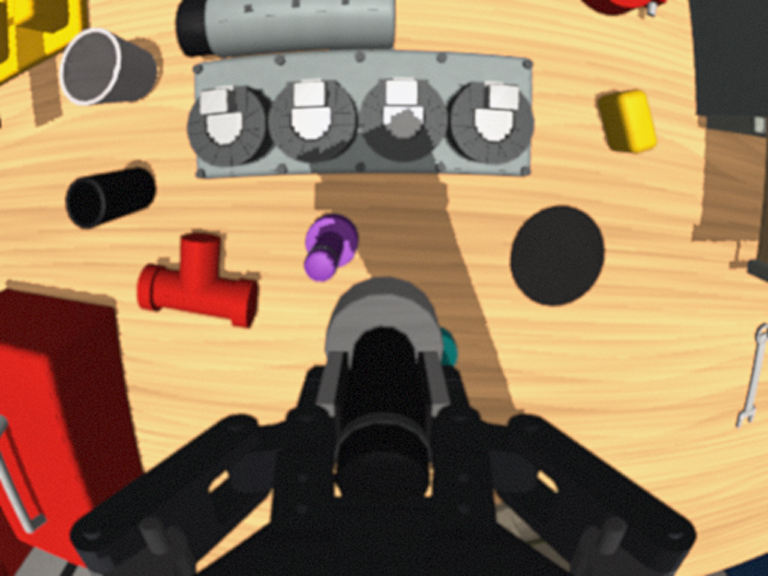

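All four heads are down on their hubs (tops at z≈0.107). I'll put the tamper on the pad at (557,255), then shut the drawer.

```bash
python3 - <<'E'
from h import *
p=[.4525,.0572]
manip.movep([*p,.28],[180,0,YD]); manip.sleep(.15); manip.move_linear([*p,.232],rate=.1); manip.sleep(.1)
h=manip.move_linear([*p,.2225],rate=.02,force_limit=5); print(h,manip.read_tool_pos()); 
manip.open(); manip.sleep(.1); manip.move_linear([*p,.34],rate=.12)
manip.gripper_close()
b=K-.105*cx_; q=b-.045*cx_
manip.movep([*q,.40],[180,0,YC]); h=manip.move_linear([*q,.318],rate=.12,force_limit=10); print("down",h)
e=b+(.14-.0165+.012)*cx_
h=manip.move_linear([*e,.318],rate=.08,force_limit=15); t=np.array(manip.read_tool_pos()); print("push",h,t,"bar travel",(t[:2]-b)@cx_+.0165,np.round(manip.read_wrist_force(),1),manip.read_time_s())
E
```

```text
True [0.45275661 0.05717702 0.22529738]
down False
push True [ 0.57577095 -0.24609362  0.31683275] bar travel 0.1416409258160054 [-1.1 -0.   1.1] 131.4
```

```bash
python3 - <<'E'
from h import *
t=np.array(manip.read_tool_pos()); h=manip.move_linear([*(t[:2]+.008*cx_),t[2]],rate=.03,force_limit=10); print(h,manip.read_tool_pos(),np.round(manip.read_wrist_force(),1))
t=np.array(manip.read_tool_pos()); manip.move_linear([*(t[:2]-.04*cx_),t[2]],rate=.1); manip.move_linear([*(t[:2]-.04*cx_),.42],rate=.15)
manip.open(); manip.movep([.45,-.2,.5],[180,0,YC]); manip.sleep(.2)
c=snap("top","t9"); s=snap("scene","s9",1.5); P=cloud(s)
a=(P[...,:2]-np.array([.7302,-.2306]))@cx_; b=(P[...,:2]-np.array([.7302,-.2306]))@cy_
m=(P[...,2]>.152)&(P[...,2]<.172)&(a<-.12)&(a>-.3)&(abs(b)<.065); print("bar a",np.median(a[m]))
P0=cloud(pickle.load(open("pics/scene0.pkl","rb"))); a=(P0[...,:2]-np.array([.7302,-.2306]))@cx_; b=(P0[...,:2]-np.array([.7302,-.2306]))@cy_
m=(P0[...,2]>.152)&(P0[...,2]<.172)&(a<-.12)&(a>-.3)&(abs(b)<.065); print("bar a0",np.median(a[m]))
m=(P[...,2]>.1)&(P[...,2]<.125)&(abs(P[...,0]-.452)<.03)&(abs(P[...,1]-.057)<.03); print("tamper",P[m].mean(0),m.sum(),manip.read_time_s())
E
```

```text
True [ 0.57645221 -0.24631283  0.31607237] [-1.2 -0.1  0.8]
bar a -0.13677267484729533
bar a0 -0.13662673932659491
tamper [0.45373986 0.05763481 0.10920337] 50 134.7333
```

View pics/s9.png

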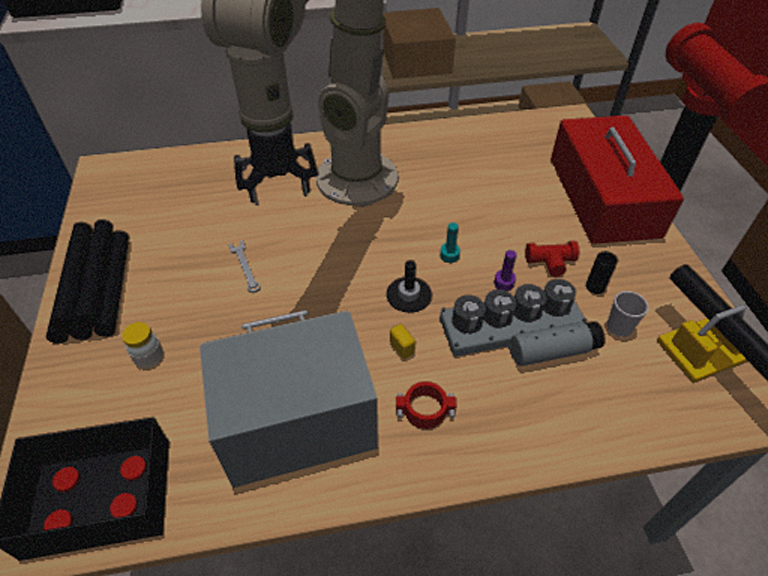

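The drawer is shut, with its bar where it was at the start. The tamper stands upright on the pad at (409,285), and the bystanders look undisturbed.

```bash
python3 -c "
from rig import manip
print(manip.close_job())"
```

```text
the job is handed in; nothing more can be done
None
```

Job handed in at about 135 s: all four keys are driven home with the tamper, the tamper stands on the pad and the drawer is shut; on the way two keys slipped and had to be re-seated, and the first pick-up pressed with about 95 N (wrist limit 120 N), and I saw no verdict.

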